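# Load bread-warming tiles into a hot casserole

## Task

The orange casserole is hot: hook its lid by the loop handle with the lid lifter, lift it off level and set it down on the cork trivet, never touching it with the gripper. Then slide every terracotta tile from the wooden stand fully down into a slot of its own in the rack inside the casserole, roughly centred along the slot. Finally put the lid back squarely on the casserole with the lifter, stand the lifter back in its white caddy, and leave the other things on the counter alone.

Things in the scene. Friction and masses are not known exactly. Their poses are not given: they have to be found in the camera images.
- pot: round orange enamelled casserole, fixed, 206 mm across its rim, 85 mm high, wall 5 mm; ear handles at its +y and -y sides reach 134 mm from its axis at 64 mm height. Origin: centre of its underside, z up. Inside stands a steel rack with three parallel slots along the pot's x axis, at y = -42, 0 and +42 mm
- slot0 (a point): centre of the floor of the rack slot at the pot's y = -42 mm, 12 mm above the pot's origin; axes as the pot's. Each slot is a pair of upright fins 90 mm long (x), 3 mm thick, 13 mm apart (for 10 mm tiles), whose tops flare outward to a mouth of about 20 mm; the flares end 28 mm above the slot floor, the pot's rim is 73 mm above it
- slot1 (a point): centre of the floor of the middle rack slot; axes as the pot's
- slot2 (a point): centre of the floor of the rack slot at the pot's y = +42 mm; axes as the pot's
- lid: round orange lid, loose, hot (gripper must not touch it), 212 mm across, about 0.45 kg. Origin: centre of its underside, z up. Below the brim a tapered plug 8 mm deep, 168 to 180 mm across (5 mm play in the pot's mouth). The brim sits on the pot's rim: lid origin 77 mm above the pot's. Elsewhere it rests on the plug's bottom. Flat top 18 mm above the origin, with a steel loop handle over its centre
- lid_bar (a point): middle of the loop handle's bar: round, 10 mm thick, along the lid's y, its centre line 62 mm above the lid's origin, straight for 68 mm, on legs at y = +-42 mm; 39 mm free height under it. Hung by the middle of this bar the lid is balanced and level. Axes as the lid's
- lifter: lid lifter, loose, 0.16 kg, 140 mm tall, stands by itself; at the start in the caddy. Origin: underside of its foot, straight below hook trough and grip; z up. Foot: dark steel plate 6 mm thick, x = -32 to +18 mm, 32 mm wide (y). A shank 14 mm wide rises at x = -32 to -22 mm to a wooden grip block, x = -34 to +24 mm, 26 mm thick (y), 105 to 140 mm high
- lifter_trough (a point): middle of the hook trough's floor, 6 mm above the lifter's origin, axes as the lifter's: 16 mm wide (x), along y, between two ridges 10 mm high and 10 mm thick. Open towards +x: move the foot in +x under the loop's bar with the bar above the ridges, then raise it, so that the bar lies in the trough; lower it and move in -x to unhook
- caddy: white ceramic rectangular caddy, fixed, open on top, 50 mm high, floor 5 mm thick; inside it is 64 mm (x, from -39 to +25 mm) by 50 mm (y). Origin: on its underside, straight below where the lifter's origin stands when put away (lifter origin 5 mm above; the lifter stands with its x axis along the caddy's)
- trivet: round cork trivet, loose, 180 mm across, 15 mm thick, 0.35 kg. Origin: centre of its underside
- stand: low wooden stand, fixed, 200 mm (x) by 100 mm (y), its base 12 mm thick, with four places at x = -72, -24, 24 and 72 mm, each between two wooden fins 4 mm thick, 16 mm apart, whose tops are 34 mm above the origin. Origin: centre of its underside. At the start each tile stands on edge in a place, its broad faces across the stand's x
- tile0: terracotta bread-warming tile, a plain slab 80 mm wide (its x) by 10 mm thick (its y) by 60 mm tall (its z), 0.09 kg, standing on edge in the stand; alike with the others. Origin: centre of its lower edge. Two or three tiles are present; an absent one reads None
- tile1: terracotta bread-warming tile, a plain slab 80 mm wide (its x) by 10 mm thick (its y) by 60 mm tall (its z), 0.09 kg, standing on edge in the stand; alike with the others. Origin: centre of its lower edge. Two or three tiles are present; an absent one reads None
- tile2: terracotta bread-warming tile, a plain slab 80 mm wide (its x) by 10 mm thick (its y) by 60 mm tall (its z), 0.09 kg, standing on edge in the stand; alike with the others. Origin: centre of its lower edge. Two or three tiles are present; an absent one reads None
- tile3: terracotta bread-warming tile, a plain slab 80 mm wide (its x) by 10 mm thick (its y) by 60 mm tall (its z), 0.09 kg, standing on edge in the stand; alike with the others. Origin: centre of its lower edge. Two or three tiles are present; an absent one reads None
- ramekin: bystander: small white ramekin, 76 mm across, 45 mm high; leave alone
- jar: bystander: glass jar, 68 mm across, 110 mm high; leave alone
- mill: bystander: dark wooden pepper mill, 54 mm across, 140 mm high; leave alone
- tin: bystander: copper tin, 72 mm across, 60 mm high; leave alone
- spice: bystander: amber spice jar, 44 mm across, 85 mm high; leave alone
- spoon: bystander: steel spoon lying on the counter, 200 mm long; leave alone
There are look-alikes about, which are no part of the job. There is more than one size of the lifter; the job needs the larger.

How it is judged:
By the outcome, as a careful person would: the job done as asked, in the order asked, and still so for the second after the job is handed in, with the robot touching nothing.
Of tile0, tile1, tile2, tile3 only 2 to 3 are there at a start; the rules pass over those that are not, and their reading is None.
At some moment in a run one of trivet may be knocked a few centimetres aside while the robot is not near it.
It also fails if it takes over 210 s, if anything falls off the work surface, if the arm or the gripper's body presses on something with over 40 N, if the wrist force passes 120 N, or if a joint passes its speed limit or range.

## Robot

A 6-joint arm with a two-finger parallel gripper is mounted at the origin on the work surface. World frame = base frame: x ahead of the robot, y to its left, z up, the work surface at z = 0. Lengths are in m, angles in rad, forces in N, time in s.
With the tool pointing down it reaches from about 0.375 to 0.975 m from the base axis. Payload 3.8 kg.
Tool frame: the origin (TCP) lies at the very end of the fingers, on their centre line; the grasp point (between the pads) lies 19 mm behind it; z points along the fingers, y is the line along which they close (so a half turn about z gives the same grasp; the last joint's range is limited). The gripper opens to 85 mm and grips with 20 to 120 N. Pads are 22 mm wide; open, the fingers measure 114 mm over their backs; the gripper's body (76 mm by 85 mm) begins 54 mm behind the grasp point. The pads swing forward as they close: fully open they stand 13 mm farther back than shut.
Start: joints at [-1.179, 0.264, 1.604, -0, 1.274, -0.037], TCP at [0.281, -0.614, 0.231] pointing down, gripper open.
Joint ranges: [-2.63, 2.63], [-0.94, 2.18], [0.31, 2.57], [-1.31, 4.45], [0, 2.66], [-2.55, 2.55]. Speed limits (rad/s): [2.57, 2.57, 3.14, 3.14, 3.14, 3.14].

## Interface

Orientations are given as a 3x3 rotation matrix whose columns are the frame's x, y, z axes.
In Python, from plant import sense, snapshot, hand_in gives the robot as it stands.
- The arm moves only by the tool move_arm, never from a script. Its argument "rows" is a list that holds one entry, the list of rows, each a list of 6 numbers: the shift along the tool's x, y, z in m, then the turn, a rotation vector about the tool's x, y, z in rad. A call has 1 to 10 rows; each row is the pose to reach, as a shift and turn from the pose commanded when the call began, along the tool's axes at that moment; what a row does not reach only later rows make up. A row lasts 1/10 s, in which the tool goes at most 50 mm and 8.59 degrees, less where a joint would pass 70% of its speed; a pose out of reach is approached as far as the arm can. A call with a gripper value outside its range is refused whole. "hand" is the gripper command: -1 is shut, 1 is fully open, values between are in proportion, set as the call begins (left out, the last holds). The fingers move at their own pace and stop on an object; the grip force is fixed at half the most. Time passes only in rows, so rows that repeat a pose let the fingers close. It gives the time, the measured TCP pose, the force, the opening and the grip force at its end, in the units of the state.
- sense(): the state, without advancing time (a new reading comes with each control period).
- snapshot(name): name is "scene" or "side" or "wrist"; returns a dict with "frame" (480x640x3 uint8, red, green, blue), "camera_matrix" (3x3 intrinsics, pixels), "k1" (the pictures are not rectified: a ray, as slopes to the right and down, at radius r is drawn at 1 + k1 r^2 times it, then the intrinsics apply), "world_to_cam" (4x4, takes a point from world to camera coordinates). Camera axes: x right, y down, z forward; pixel columns grow to the right and rows downward; lengths in m; the calibration is good to about 2 mm. A picture is of the moment at which its call begins. There is no depth.
- hand_in(): hands the job in; it is judged then, once.
The state is a dict: "clock": time; "joint_positions": joint angles; "qvel": joint speeds; "effort": joint torques, N m; "tcp_pos": TCP position; "ee_rot": TCP orientation; "ft_force": force on the tool from outside, world axes, zero at the start; "wrist_torque": the same for the moment, N m; "finger_gap": finger opening in m; "grip_force": force on a finger pad.
Only numpy, scipy, OpenCV 4.12 (cv2) and the standard library are available. Lean on these libraries where they do the work, as an engineer would, in place of code of your own. Each camera call takes 0.05 s, during which the arm holds its last target. There are 200 camera calls.

## Working session

There is one attempt and no reset: what is moved stays moved. The work goes in short steps, Python scripts to look and compute and a tool call to move; the robot and the scene stay as the last step left them, time stands still between calls to the robot, and variables do not carry over. Pictures are saved under pics/ and viewed, at most 14 in all, crops included, and the job is handed in when it is done.

Besides the shell and the picture viewer there is one more tool, called after ">>>" as a command line: name --argument value ..., lists and objects as JSON in quotes. move_arm: Moves the arm, as the interface text tells. Its arguments: {"type":"object","properties":{"rows":{"type":"array"},"hand":{"type":"number"}},"required":["rows"]}

```bash
mkdir -p pics; ls
cat > h.py <<'E'
import numpy as np, cv2, pickle, sys
from plant import sense, snapshot, hand_in
def snap(name, fn):
    s=snapshot(name); s={k:(np.array(v) if k!='k1' else v) for k,v in s.items()}
    pickle.dump(s,open(f'{fn}.pkl','wb'))
    cv2.imwrite(f'pics/{fn}.png', s['frame'][:,:,::-1]); return s
def load(fn): return pickle.load(open(f'{fn}.pkl','rb'))
def ray(s,u,v):
    K=s['camera_matrix']; k=s['k1']
    d=np.array([(u-K[0,2])/K[0,0],(v-K[1,2])/K[1,1]]); p=d.copy()
    for _ in range(20): p=d/(1+k*(p@p))
    W=s['world_to_cam']; R=W[:3,:3]; o=-R.T@W[:3,3]
    return o, R.T@np.array([p[0],p[1],1])
def at(s,u,v,z):
    o,d=ray(s,u,v); return o+d*(z-o[2])/d[2]
def proj(s,P):
    P=np.atleast_2d(P); W=s['world_to_cam']; c=P@W[:3,:3].T+W[:3,3]
    q=c[:,:2]/c[:,2:]; q=q*(1+s['k1']*(q**2).sum(1,keepdims=True)); K=s['camera_matrix']
    return np.c_[q[:,0]*K[0,0]+K[0,2], q[:,1]*K[1,1]+K[1,2]]
def crop(fn,out,u0,v0,u1,v1,f):
    im=cv2.imread(f'pics/{fn}.png')[v0:v1,u0:u1]
    cv2.imwrite(f'pics/{out}.png',cv2.resize(im,None,fx=f,fy=f,interpolation=cv2.INTER_CUBIC))
def state():
    s=sense(); np.set_printoptions(precision=4,suppress=True)
    print(s['clock'],'q',np.array(s['joint_positions']),'tcp',np.array(s['tcp_pos']),'F',np.array(s['ft_force']),s['finger_gap'],s['grip_force']); print(np.array(s['ee_rot'])); return s
E
python3 - <<'E'
from h import *
for n in('scene','side'):
    s=snap(n,n+'0'); print(n,s['world_to_cam'],s['camera_matrix'],s['k1'])
state()
E
```

```text
pics
scene [[-0.83406627  0.55130802 -0.01982238  0.47694919]
 [ 0.33807642  0.48241681 -0.80807076 -0.07269498]
 [-0.43593324 -0.68068604 -0.58875183  1.45290235]
 [ 0.          0.          0.          1.        ]] [[501.97453785   0.         323.76116743]
 [  0.         501.97453785 242.40752999]
 [  0.           0.           1.        ]] -0.10191029046018861
side [[-0.91276223 -0.40770673 -0.0253049   0.47297126]
 [-0.18234169  0.46208797 -0.86788606  0.21637256]
 [ 0.36553608 -0.78755948 -0.49611838  0.92176543]
 [ 0.          0.          0.          1.        ]] [[437.41631821   0.         318.35475023]
 [  0.         437.41631821 238.82976368]
 [  0.           0.           1.        ]] -0.09922433137896786
0.1 q [-1.1789  0.2647  1.6053 -0.      1.2737 -0.0369] tcp [ 0.2804 -0.6133  0.2301] F [-0.1868  0.4333  0.5892] 0.0854693061710163 0.0
[[ 0.9095  0.4157 -0.0008]
 [ 0.4157 -0.9095  0.0019]
 [ 0.0001 -0.002  -1.    ]]
```

View pics/scene0.png

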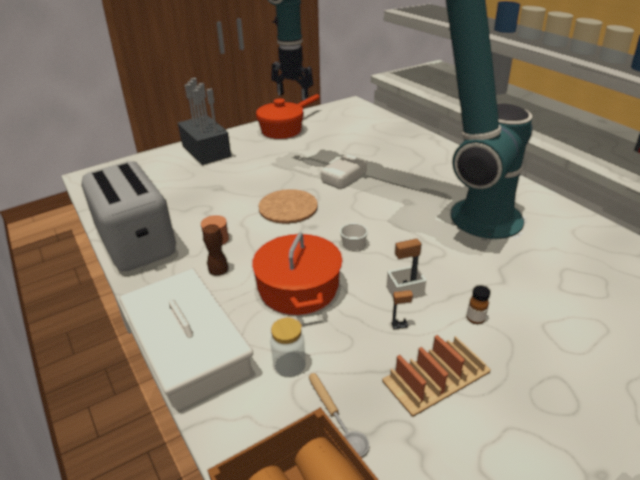

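View pics/side0.png

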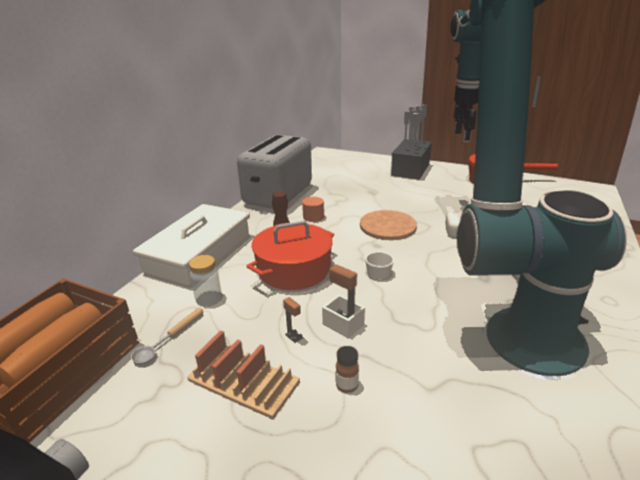

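Run:
```python
from h import *
crop('scene0','c1',240,220,505,418,3)
crop('side0','c2',170,200,430,398,3)
s=load('scene0'); t=load('side0')
for n,a,b,z in [('trivet',(288,206),(388,224),.015),('pot lid top',(297,262),(292,250),.09),('caddy',(406,283),(343,317),.05),('stand',(437,375),(244,377),.012),('smalllifter',(400,325),(295,335),0)]:
    print(n,at(s,*a,z),at(t,*b,z))
```

```text
trivet [ 0.45569149 -0.36874887  0.015     ] [ 0.44255709 -0.36579654  0.015     ]
pot lid top [ 0.61834058 -0.03828422  0.09      ] [ 0.59059858 -0.00549227  0.09      ]
caddy [0.4283825 0.1276373 0.05     ] [0.39558945 0.14245334 0.05      ]
stand [0.52986191 0.34348633 0.012     ] [0.52349351 0.34147888 0.012     ]
smalllifter [4.91968309e-01 1.86885689e-01 1.11022302e-16] [0.49237273 0.18374508 0.        ]
```

View pics/c1.png

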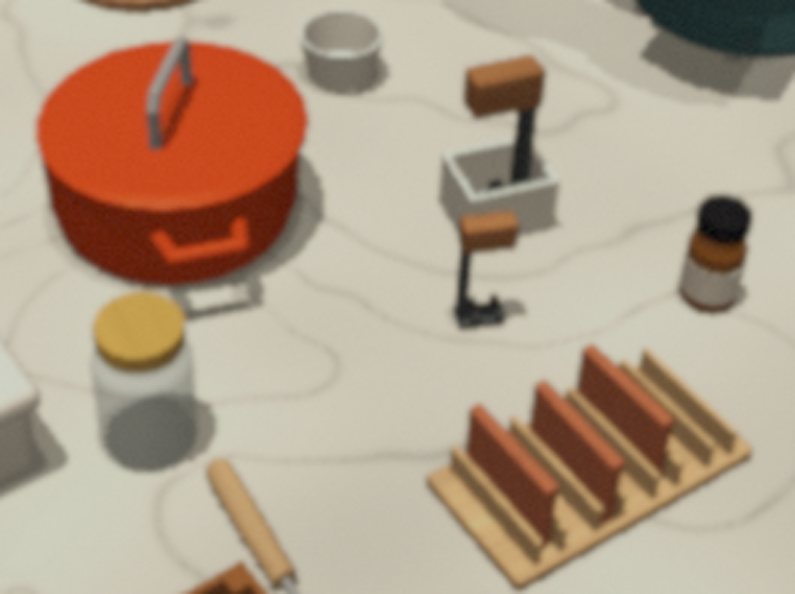

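View pics/c2.png

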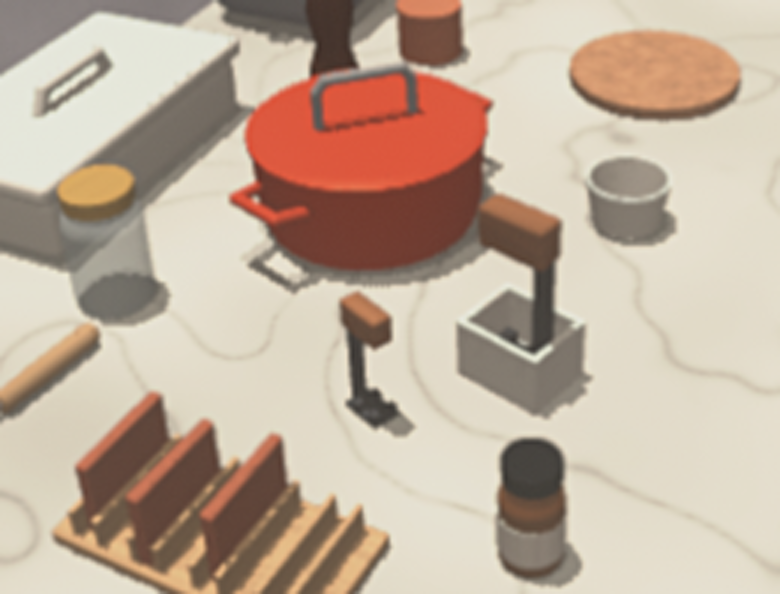

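Run:
```python
from h import *
np.set_printoptions(precision=4,suppress=True)
s=load('scene0'); t=load('side0')
A=lambda u,v:(240+u/3,220+v/3)
B=lambda u,v:(170+u/3,200+v/3)
for n,x in(('scene',s),('side',t)):
    W=x['world_to_cam'];print(n,-W[:3,:3].T@W[:3,3])
def tri(a,b):
    M=[];r=[]
    for c,(u,v) in((s,a),(t,b)):
        o,d=ray(c,u,v); d=d/np.linalg.norm(d); P=np.eye(3)-np.outer(d,d); M.append(P); r.append(P@o)
    return np.linalg.lstsq(np.vstack(M),np.hstack(r),rcond=None)
for n,a,b in [('bar near-near',(155,100),(316,85)),('bar far',(182,43),(411,72)),('bar x',(155,100),(411,72)),
 ('bar y',(182,43),(316,85))]:
    r=tri(A(*a),B(*b)); print(n,r[0],r[1])
for n,pts,z,f,c in [('caddyS',[(443,153),(467,192),(557,178),(525,143)],.05,A,s),('caddyT',[(510,290),(584,322),(545,357),(458,322)],.05,B,t),
 ('gripS',[(466,70),(541,58),(543,68),(470,88)],.145,A,s),('gripT',[(500,196),(558,228),(540,237),(482,203)],.145,B,t),
 ('standS',[(430,483),(519,585),(750,452)],.012,A,s),('standT',[(55,533),(388,540)],.012,B,t),
 ('tilesS',[(470,408),(557,492),(538,385),(620,465),(588,348),(672,430)],.072,A,s),
 ('tilesT',[(80,468),(155,395),(132,497),(208,422),(207,517),(280,437)],.072,B,t),]:
    print(n);[print('  ',at(c,*f(*p),z)) for p in pts]
for n,c in(('trivS',s),('trivT',t)):
    hsv=0
w=snap('wrist','w0'); print(w['world_to_cam'],w['camera_matrix'],w['k1'])
```

```text
scene [1.0558 0.7611 0.8061]
side [0.1342 0.8188 0.6571]
bar near-near [ 0.6411 -0.0182  0.1364] [0.]
bar far [ 0.5817 -0.0785  0.1298] [0.]
bar x [ 0.6011 -0.0973  0.0957] [0.0008]
bar y [ 0.6219 -0.0006  0.1685] [0.0007]
caddyS
   [0.4353 0.0697 0.05  ]
   [0.4501 0.1167 0.05  ]
   [0.3824 0.144  0.05  ]
   [0.3739 0.0974 0.05  ]
caddyT
   [0.4278 0.0787 0.05  ]
   [0.3635 0.0941 0.05  ]
   [0.3762 0.1416 0.05  ]
   [0.4489 0.1288 0.05  ]
gripS
   [0.4377 0.0911 0.145 ]
   [0.3817 0.1117 0.145 ]
   [0.3891 0.1221 0.145 ]
   [0.4496 0.1099 0.145 ]
gripT
   [0.4288 0.0955 0.145 ]
   [0.3771 0.1177 0.145 ]
   [0.3847 0.1323 0.145 ]
   [0.4372 0.1085 0.145 ]
standS
   [0.6262 0.294  0.012 ]
   [0.6304 0.3865 0.012 ]
   [0.4355 0.3974 0.012 ]
standT
   [0.6232 0.3876 0.012 ]
   [0.4212 0.3058 0.012 ]
tilesS
   [0.6007 0.2975 0.072 ]
   [0.6005 0.3783 0.072 ]
   [0.5525 0.3077 0.072 ]
   [0.5551 0.3853 0.072 ]
   [0.5036 0.3025 0.072 ]
   [0.5091 0.3842 0.072 ]
tilesT
   [0.5972 0.3777 0.072 ]
   [0.5928 0.302  0.072 ]
   [0.5525 0.3848 0.072 ]
   [0.5457 0.31   0.072 ]
   [0.5015 0.3801 0.072 ]
   [0.4956 0.3036 0.072 ]
[[ 0.4165 -0.9091 -0.0018 -0.6745]
 [-0.8637 -0.3963  0.3113 -0.0416]
 [-0.2837 -0.1281 -0.9503  0.3798]
 [ 0.      0.      0.      1.    ]] [[375.5481   0.     318.1751]
 [  0.     375.5481 230.715 ]
 [  0.       0.       1.    ]] -0.05030047110481954
```

```bash
cat >> h.py <<'E'
from scipy.spatial.transform import Rotation as Ro
def Rd(yaw):
    c,s_=np.cos(np.radians(yaw)),np.sin(np.radians(yaw)); return np.array([[c,s_,0],[s_,-c,0],[0,0,-1.]])
def goto(pos,yaw,cur=None):
    "shift and turn in tool axes from measured (or given) pose"
    s=sense(); p,R=(np.array(s['tcp_pos']),np.array(s['ee_rot'])) if cur is None else (np.array(cur[0]),Rd(cur[1]))
    print('goto',pos,yaw,np.round(np.r_[R.T@(np.array(pos)-p),Ro.from_matrix(R.T@Rd(yaw)).as_rotvec()],4))
E
python3 - <<'E'
from h import *
goto([.405,.112,.30],160)
E
```

```text
goto [0.405, 0.112, 0.3] 160 [ 4.1490e-01 -6.0800e-01 -6.8600e-02 -8.0000e-04 -2.2000e-03 -2.3637e+00]
```

>>> move_arm --rows '[[[0.415, -0.608, -0.069, 0, -0.002, -2.364], [0.415, -0.608, -0.069, 0, -0.002, -2.364], [0.415, -0.608, -0.069, 0, -0.002, -2.364], [0.415, -0.608, -0.069, 0, -0.002, -2.364], [0.415, -0.608, -0.069, 0, -0.002, -2.364], [0.415, -0.608, -0.069, 0, -0.002, -2.364], [0.415, -0.608, -0.069, 0, -0.002, -2.364], [0.415, -0.608, -0.069, 0, -0.002, -2.364], [0.415, -0.608, -0.069, 0, -0.002, -2.364], [0.415, -0.608, -0.069, 0, -0.002, -2.364]]]' --hand 1

```text
clock: 1.15
tcp_pos: [0.3646, -0.1214, 0.2781]
ee_rot: [[-0.355, 0.935, 0.0], [0.935, 0.355, -0.001], [-0.001, -0.0, -1.0]]
ft_force: [0.8, 0.2, 0.2]
finger_gap: 0.0849
grip_force: 0.0
```

Run:
```python
from h import *
state(); goto([.405,.112,.30],160)
```

```text
1.15 q [-0.3853 -0.3438  2.1042 -0.001   1.3806 -0.7485] tcp [ 0.3646 -0.1214  0.2781] F [0.7528 0.1884 0.1698] 0.0849395043557748 0.0
[[-0.3554  0.9347  0.0003]
 [ 0.9347  0.3554 -0.0012]
 [-0.0012 -0.0002 -1.    ]]
goto [0.405, 0.112, 0.3] 160 [ 0.2037  0.1207 -0.0222 -0.0007  0.0011 -0.8584]
```

>>> move_arm --rows '[[[0.2, 0.12, -0.022, 0, 0, -0.858], [0.2, 0.12, -0.022, 0, 0, -0.858], [0.2, 0.12, -0.022, 0, 0, -0.858], [0.2, 0.12, -0.022, 0, 0, -0.858], [0.2, 0.12, -0.022, 0, 0, -0.858], [0.2, 0.12, -0.022, 0, 0, -0.858], [0.2, 0.12, -0.022, 0, 0, -0.858], [0.2, 0.12, -0.022, 0, 0, -0.858], [0.2, 0.12, -0.022, 0, 0, -0.858]]]'

```text
clock: 2.05
tcp_pos: [0.4071, 0.1054, 0.2994]
ee_rot: [[-0.937, 0.35, -0.001], [0.35, 0.937, -0.001], [0.0, -0.001, -1.0]]
ft_force: [0.7, -0.1, -0.4]
finger_gap: 0.0854
grip_force: 0.0
```

Run:
```python
from h import *
state(); snap('wrist','w1')
```

```text
2.05 q [ 0.1951 -0.272   2.014  -0.0011  1.4006 -1.0176] tcp [0.4071 0.1054 0.2994] F [ 0.7    -0.0802 -0.3793] 0.08538696787117639 0.0
[[-0.9366  0.3503 -0.0008]
 [ 0.3503  0.9366 -0.0013]
 [ 0.0003 -0.0015 -1.    ]]
```

View pics/w1.png

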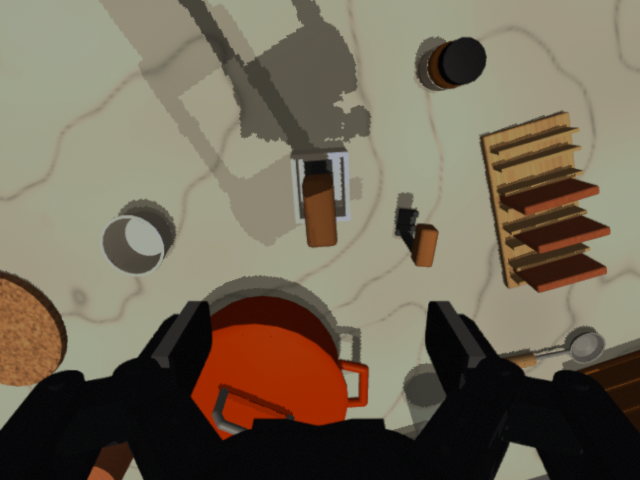

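Run:
```python
from h import *
np.set_printoptions(precision=4,suppress=True)
w=load('w1')
for n,pts,z in [('grip',[(304,174),(333,172),(307,247),(337,244)],.145),('caddy rim outer',[(292,152),(347,149),(349,219),(298,222)],.05),
('stand',[(482,136),(566,112),(508,288)],.012),('tiles',[(501,194),(596,182),(511,234),(607,225),(512,273),(604,263)],.072),('ear',[(367,362),(368,403)],.064)]:
    print(n);[print('  ',at(w,*p,z)) for p in pts]
print(proj(w,[[.405,.112,0.145]]))
crop('w1','c3',270,130,530,310,3)
```

```text
grip
   [0.3745 0.1044 0.145 ]
   [0.3811 0.1265 0.145 ]
   [0.4331 0.0845 0.145 ]
   [0.4394 0.1091 0.145 ]
caddy rim outer
   [0.3625 0.0919 0.05  ]
   [0.3794 0.146  0.05  ]
   [0.451  0.1234 0.05  ]
   [0.4349 0.0702 0.05  ]
stand
   [0.4228 0.295  0.012 ]
   [0.4293 0.3919 0.012 ]
   [0.6214 0.2847 0.012 ]
tiles
   [0.4732 0.2777 0.072 ]
   [0.4952 0.3745 0.072 ]
   [0.5195 0.2789 0.072 ]
   [0.5464 0.38   0.072 ]
   [0.5645 0.2712 0.072 ]
   [0.59   0.3717 0.072 ]
ear
   [0.6241 0.0859 0.064 ]
   [0.6841 0.0679 0.064 ]
[[326.2018 205.6541]]
```

View pics/c3.png

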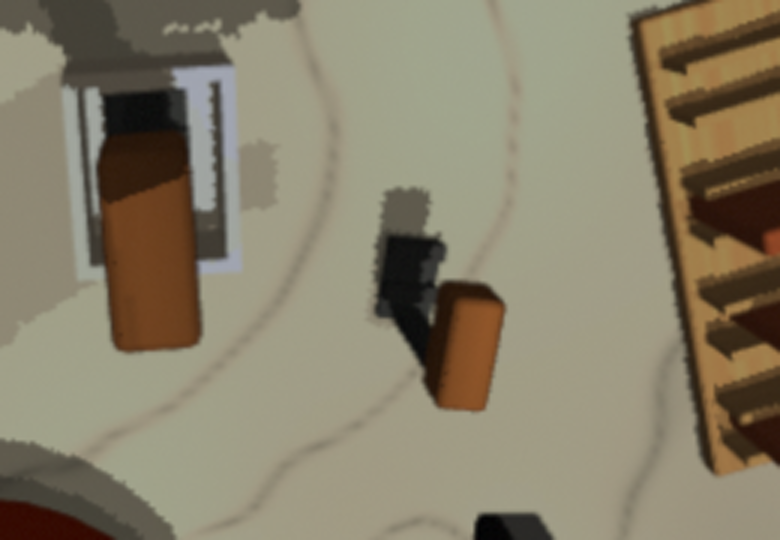

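Run:
```python
from h import *
goto([.4135,.105,.20],162.8);goto([.4135,.105,.108],162.8)
```

```text
goto [0.4135, 0.105, 0.2] 162.8 [-0.0061  0.002   0.0995 -0.0013 -0.0003 -0.0576]
goto [0.4135, 0.105, 0.108] 162.8 [-0.0062  0.0022  0.1915 -0.0013 -0.0003 -0.0576]
```

>>> move_arm --rows '[[[-0.006, 0.002, 0.04, 0, 0, -0.058], [-0.006, 0.002, 0.08, 0, 0, -0.058], [-0.006, 0.002, 0.12, 0, 0, -0.058], [-0.006, 0.002, 0.15, 0, 0, -0.058], [-0.006, 0.002, 0.175, 0, 0, -0.058], [-0.006, 0.002, 0.1915, 0, 0, -0.058], [-0.006, 0.002, 0.1915, 0, 0, -0.058], [-0.006, 0.002, 0.1915, 0, 0, -0.058]]]'

```text
clock: 2.9
tcp_pos: [0.4136, 0.1052, 0.1084]
ee_rot: [[-0.956, 0.294, -0.001], [0.294, 0.956, -0.001], [0.0, -0.001, -1.0]]
ft_force: [-0.5, -0.9, -0.2]
finger_gap: 0.0854
grip_force: 0.0
```

>>> move_arm --rows '[[[0, 0, 0, 0, 0, 0], [0, 0, 0, 0, 0, 0], [0, 0, 0, 0, 0, 0], [0, 0, 0, 0, 0, 0], [0, 0, 0, 0, 0, 0], [0, 0, 0, 0, 0, 0], [0, 0, 0, 0, 0, 0], [0, 0, 0, 0, 0, 0], [0, 0, 0, 0, 0, 0], [0, 0, 0, 0, 0, 0]]]' --hand -1

```text
clock: 3.9
tcp_pos: [0.4141, 0.1056, 0.1089]
ee_rot: [[-0.956, 0.292, 0.001], [0.292, 0.956, -0.001], [-0.001, -0.001, -1.0]]
ft_force: [-0.9, -1.8, 5.5]
finger_gap: 0.0256
grip_force: 59.6
```

Run:
```python
from h import *
state()
```

```text
3.9 q [ 0.1927 -0.0993  2.2358 -0.0017  1.0048 -1.0807] tcp [0.4141 0.1056 0.1089] F [-0.8586 -1.8091  5.535 ] 0.025600051713867027 59.614659547805786
[[-0.9563  0.2922  0.0006]
 [ 0.2922  0.9563 -0.0013]
 [-0.001  -0.0011 -1.    ]]
```

Run:
```python
from h import *
goto([.4141,.1056,.26],163)
goto([.55,.013,.30],135,([.4141,.1056,.26],163))
np.set_printoptions(precision=4,suppress=True)
s=load('scene0'); t=load('side0')
for c,f,ps in((s,lambda u,v:(240+u/3,220+v/3),[(155,98),(182,43)]),(t,lambda u,v:(170+u/3,200+v/3),[(316,85),(411,72)])):
    for p in ps: print(at(c,*f(*p),.141))
```

```text
goto [0.4141, 0.1056, 0.26] 163 [-2.000e-04 -2.000e-04 -1.511e-01 -1.100e-03  1.000e-03  1.000e-04]
goto [0.55, 0.013, 0.3] 135 [-0.157  -0.0488 -0.04    0.      0.      0.4887]
[ 0.6421 -0.0164  0.141 ]
[ 0.5895 -0.0648  0.141 ]
[ 0.6361 -0.0092  0.141 ]
[ 0.5721 -0.0589  0.141 ]
```

>>> move_arm --rows '[[[0, 0, -0.01, 0, 0.001, 0], [0, 0, -0.03, 0, 0.001, 0], [0, 0, -0.06, 0, 0.001, 0], [0, 0, -0.09, 0, 0.001, 0], [0, 0, -0.12, 0, 0.001, 0], [0, 0, -0.14, 0, 0.001, 0], [0, 0, -0.151, 0, 0.001, 0], [0, 0, -0.151, 0, 0.001, 0], [0, 0, -0.151, 0, 0.001, 0]]]'

```text
clock: 4.8
tcp_pos: [0.4129, 0.1058, 0.2581]
ee_rot: [[-0.956, 0.292, -0.003], [0.292, 0.956, -0.001], [0.003, -0.002, -1.0]]
ft_force: [0.7, 0.6, -1.0]
finger_gap: 0.0255
grip_force: 58.9
```

>>> move_arm --rows '[[[-0.02, -0.006, -0.005, 0, 0, 0.06], [-0.05, -0.015, -0.012, 0, 0, 0.15], [-0.08, -0.024, -0.02, 0, 0, 0.25], [-0.11, -0.034, -0.028, 0, 0, 0.35], [-0.14, -0.043, -0.036, 0, 0, 0.44], [-0.157, -0.049, -0.04, 0, 0, 0.489], [-0.157, -0.049, -0.04, 0, 0, 0.489], [-0.157, -0.049, -0.04, 0, 0, 0.489], [-0.157, -0.049, -0.04, 0, 0, 0.489]]]'

```text
clock: 5.7
tcp_pos: [0.548, 0.0137, 0.2974]
ee_rot: [[-0.708, 0.707, -0.005], [0.707, 0.708, -0.0], [0.003, -0.003, -1.0]]
ft_force: [0.2, -0.0, -1.2]
finger_gap: 0.0254
grip_force: 58.9
```

Run:
```python
from h import *
state(); snap('wrist','w2')
```

```text
5.7 q [-0.0202 -0.0087  1.7881 -0.0004  1.3667 -0.8062] tcp [0.548  0.0137 0.2974] F [ 0.2401 -0.0036 -1.2279] 0.025427349115363512 58.89008581638336
[[-0.7076  0.7066 -0.0046]
 [ 0.7066  0.7076 -0.0003]
 [ 0.003  -0.0035 -1.    ]]
```

View pics/w2.png

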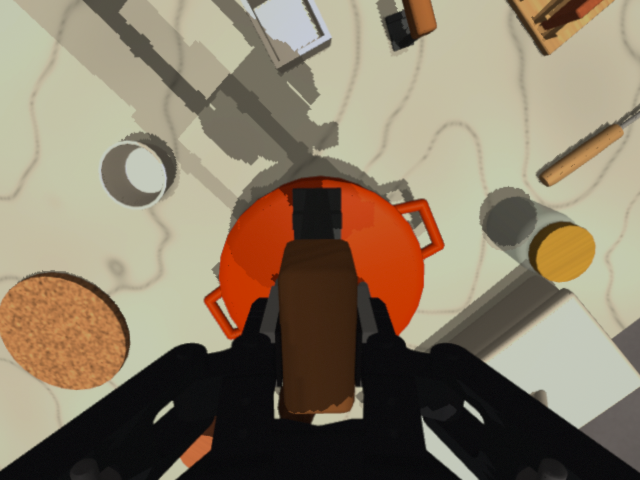

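```bash
cat >> h.py <<'E'
from scipy.optimize import least_squares
def circ(P,r=None):
    P=np.array(P)[:,:2]
    f=lambda q: np.hypot(P[:,0]-q[0],P[:,1]-q[1])-(q[2] if r is None else r)
    q=least_squares(f,[P[:,0].mean(),P[:,1].mean()]+([.1] if r is None else []),loss='soft_l1',f_scale=.002).x
    return q,f(q)
E
python3 - <<'E'
from h import *
np.set_printoptions(precision=4,suppress=True)
w=load('w2'); f=w['frame'].astype(int)
m=((f[:,:,0]>140)&(f[:,:,1]<95)&(f[:,:,2]<60)) | ((f[:,:,0]>90)&(f[:,:,1]<40)&(f[:,:,2]<30))
m=cv2.morphologyEx(m.astype(np.uint8),cv2.MORPH_OPEN,np.ones((15,15)))
c=max(cv2.findContours(m,cv2.RETR_EXTERNAL,cv2.CHAIN_APPROX_NONE)[0],key=cv2.contourArea)[:,0]
for v in range(190,330,20):
    r=c[c[:,1]==v]; print(v,r[:,0].min(),r[:,0].max())
for z in (.085,.09):
    P=[]
    for v in range(185,325,4):
        r=c[c[:,1]==v][:,0]
        P+= [at(w,r.min(),v,z)]
        if not 195<v<255: P+=[at(w,r.max(),v,z)]
    q,e=circ(P,.106); print(z,q,np.abs(e).max(), circ(P)[0])
for p in [(433,202),(443,243),(207,300),(228,337)]: print('ear',at(w,*p,.064))
# trivet
m=((f[:,:,0]>150)&(f[:,:,1]>70)&(f[:,:,1]<150)&(f[:,:,2]<100)).astype(np.uint8); m[:,200:]=0; m[:250]=0;m[400:]=0
m=cv2.morphologyEx(m,cv2.MORPH_CLOSE,np.ones((5,5)))
c=max(cv2.findContours(m,cv2.RETR_EXTERNAL,cv2.CHAIN_APPROX_NONE)[0],key=cv2.contourArea)[:,0]; print(c.min(0),c.max(0))
P=[at(w,u,v,.013) for u,v in c if u>3]; q,e=circ(P,.09);print('trivet',q,circ(P)[0])
E
```

```text
190 342 368
210 342 401
230 342 411
250 351 422
270 356 423
290 369 421
310 387 415
0.085 [0.6509 0.0906] 0.055100255856100136 [0.6397 0.0541 0.0728]
0.09 [0.6492 0.0918] 0.05456986103824334 [0.6376 0.0542 0.0718]
ear [0.6387 0.0882 0.064 ]
ear [0.6811 0.0671 0.064 ]
ear [ 0.5469 -0.1648  0.064 ]
ear [ 0.5954 -0.1849  0.064 ]
[  0 277] [125 389]
trivet [ 0.4473 -0.3857] [ 0.448  -0.3851  0.0882]
```

Run:
```python
from h import *
np.set_printoptions(precision=4,suppress=True)
w=load('w2'); f=w['frame'].astype(int)
m=((f[:,:,0]>140)&(f[:,:,1]<95)&(f[:,:,2]<60)) | ((f[:,:,0]>90)&(f[:,:,1]<40)&(f[:,:,2]<30))
for z in (.085,.09):
    P=[]
    for v in range(190,325,4):
        r=np.where(m[v,213:430])[0]+213
        if v<285: P.append(at(w,r.min(),v,z))
        if not 195<v<262: P.append(at(w,r.max(),v,z))
    q,e=circ(P,.106); print(z,q,np.abs(e).max(), circ(P)[0])
a=cv2.imread('pics/scene0.png')[226:280,275:320]; b=cv2.imread('pics/side0.png')[212:266,262:322]
cv2.imwrite('pics/c4.png',cv2.resize(np.hstack([a,b]),None,fx=7,fy=7,interpolation=cv2.INTER_CUBIC))
```

```text
0.085 [ 0.6137 -0.0496] 0.0006880752556509967 [ 0.6136 -0.0495  0.106 ]
0.09 [ 0.6133 -0.0499] 0.002460693020881824 [ 0.6119 -0.0478  0.1045]
```

View pics/c4.png

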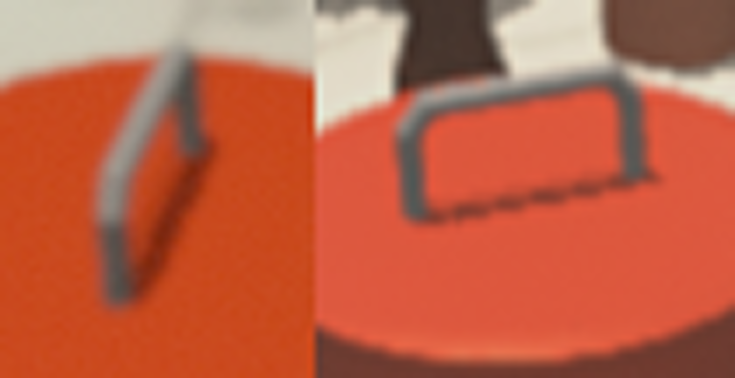

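Run:
```python
from h import *
np.set_printoptions(precision=4,suppress=True)
s=load('scene0'); t=load('side0')
S=lambda u,v:(275+u/7,226+v/7); T=lambda u,v:(262+(u-315)/7,212+v/7)
o=[]
for n,c,f,ps in(('S',s,S,[(118,300),(195,150)]),('T',t,T,[(415,215),(635,175)])):
    q=[at(c,*f(*p),.096) for p in ps]; d=q[0]-q[1]; print(n,q,np.linalg.norm(d),np.degrees(np.arctan2(d[1],d[0])),(q[0]+q[1])/2)
for n,c,f,ps in(('S',s,S,[(112,190),(180,60)]),('T',t,T,[(410,120),(627,85)])):
    q=[at(c,*f(*p),.139) for p in ps]; d=q[0]-q[1]; print(n,q,np.linalg.norm(d),np.degrees(np.arctan2(d[1],d[0])),(q[0]+q[1])/2)
goto([.6137-.085*np.cos(np.radians(-45)),-.0496-.085*np.sin(np.radians(-45)),.21],135)
```

```text
S [array([ 0.6443, -0.0169,  0.096 ]), array([ 0.5818, -0.0715,  0.096 ])] 0.08305183997481794 41.134435915009895 [ 0.6131 -0.0442  0.096 ]
T [array([ 0.6398, -0.014 ,  0.096 ]), array([ 0.5774, -0.0704,  0.096 ])] 0.084152105413555 42.14917791104023 [ 0.6086 -0.0422  0.096 ]
S [array([ 0.6429, -0.0181,  0.139 ]), array([ 0.5885, -0.0664,  0.139 ])] 0.07278551339371479 41.58821298564535 [ 0.6157 -0.0423  0.139 ]
T [array([ 0.6354, -0.0088,  0.139 ]), array([ 0.5745, -0.0612,  0.139 ])] 0.08036682987915549 40.6944671123408 [ 0.6049 -0.035   0.139 ]
goto [np.float64(0.5535959235991434), np.float64(0.010504076400856543), 0.21] 135 [-0.0064  0.0018  0.0879 -0.0029 -0.0023  0.0008]
```

Run:
```python
from h import *
a=np.radians(-48.5); goto([.6128-.085*np.cos(a),-.048-.085*np.sin(a),.21],131.5)
```

```text
goto [np.float64(0.5564772959016623), np.float64(0.015661236267065184), 0.21] 131.5 [-0.0048  0.0075  0.0879 -0.003  -0.0022  0.0619]
```

>>> move_arm --rows '[[[-0.001, 0.002, 0.012, -0.003, -0.002, 0.02], [-0.002, 0.004, 0.03, -0.003, -0.002, 0.04], [-0.005, 0.0075, 0.05, -0.003, -0.002, 0.062], [-0.005, 0.0075, 0.068, -0.003, -0.002, 0.062], [-0.005, 0.0075, 0.08, -0.003, -0.002, 0.062], [-0.005, 0.0075, 0.088, -0.003, -0.002, 0.062], [-0.005, 0.0075, 0.088, -0.003, -0.002, 0.062], [-0.005, 0.0075, 0.088, -0.003, -0.002, 0.062], [-0.005, 0.0075, 0.088, -0.003, -0.002, 0.062]]]'

```text
clock: 6.65
tcp_pos: [0.5589, 0.0148, 0.2123]
ee_rot: [[-0.662, 0.75, 0.004], [0.75, 0.662, -0.0], [-0.003, 0.003, -1.0]]
ft_force: [-0.1, -0.2, -1.8]
finger_gap: 0.0253
grip_force: 58.9
```

Run:
```python
from h import *
state(); a=snap('scene','s1')['frame']; b=snap('side','t1')['frame']
im=np.hstack([a[180:280,240:345],b[160:260,240:345]])[:,:,::-1]
cv2.imwrite('pics/c5.png',cv2.resize(im,None,fx=3.8,fy=3.8,interpolation=cv2.INTER_CUBIC))
```

```text
6.65 q [-0.0179  0.0557  1.8794 -0.0001  1.2022 -0.7408] tcp [0.5589 0.0148 0.2123] F [-0.0985 -0.2015 -1.8081] 0.02531445949601855 58.94553780555725
[[-0.6616  0.7498  0.0044]
 [ 0.7498  0.6616 -0.0002]
 [-0.003   0.0031 -1.    ]]
```

View pics/c5.png

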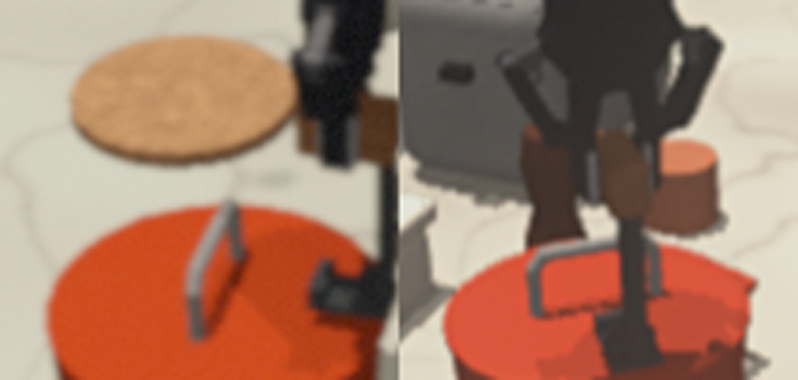

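```bash
cat >> h.py <<'E'
def lifterpts(tcp,yaw,L,dz=.104):
    "lifter-frame points (mm) to world, lifter x = -tool x"
    a=np.radians(yaw+180); R=np.array([[np.cos(a),-np.sin(a),0],[np.sin(a),np.cos(a),0],[0,0,1]])
    return np.array(L)/1000@R.T+np.array(tcp)-[0,0,dz]
E
python3 - <<'E'
from h import *
np.set_printoptions(precision=1,suppress=True)
q=sense();tcp=q['tcp_pos']
L=[[18,16,0],[18,16,16],[18,-16,16],[18,-16,0],[-32,16,0],[24,13,140],[24,13,105],[24,-13,105],[-34,13,105],[-34,-13,105]]
P=lifterpts(tcp,131.4,L)
a=load('s1');b=load('t1')
A=(proj(a,P)-[240,180])*3.8; B=(proj(b,P)-[240,160])*3.8+[399,0]
for l,x,y in zip(L,A,B): print(l,x,y)
# lid bar predicted
c,s_=np.cos(np.radians(41.5)),np.sin(np.radians(41.5)); d=np.array([c,s_,0])
for ctr in ([.6137,-.0496],[.611,-.043]):
    Q=[np.r_[ctr,z]+k*d for k in(.042,-.042) for z in(.095,.134)]
    print(ctr,((proj(a,Q)-[240,180])*3.8).tolist(),((proj(b,Q)-[240,160])*3.8+[399,0]).tolist())
im=np.zeros((1,1))
E
```

```text
[18, 16, 0] [310.4 309.3] [593.6 333.2]
[18, 16, 16] [309.7 287.8] [592.2 311.8]
[18, -16, 16] [323.9 256.2] [640.3 303.3]
[18, -16, 0] [324.4 277.4] [641.3 324.7]
[-32, 16, 0] [392.7 321.8] [613.5 372.3]
[24, 13, 140] [295.6 104.3] [583.1 129.8]
[24, 13, 105] [297.3 157.3] [586.4 181.8]
[24, -13, 105] [309.6 132.7] [627.  175.4]
[-34, 13, 105] [398.1 170.8] [610.3 222. ]
[-34, -13, 105] [408.6 145.7] [652.8 215.1]
[0.6137, -0.0496] [[191.77460469201952, 335.18823388371385], [187.79753053649765, 282.9926597957276], [233.36878211294484, 253.1403239296128], [230.4528818184407, 202.21247984227284]] [[535.5891965534444, 308.72047272976255], [531.3148875226897, 258.1675855043565], [654.3236977425015, 287.9413356918723], [652.1501390709489, 237.9262316230181]]
[0.611, -0.043] [[201.35849491249914, 339.32140308651645], [197.56866261475963, 287.0542521864687], [242.5500488224651, 256.8175239128675], [239.80469593568347, 205.81501706494936]] [[534.368158382292, 314.01597508902853], [530.045511824566, 263.2720822940555], [653.7644833430927, 293.0324496547521], [651.5685763280839, 242.82780164444117]]
```

>>> move_arm --rows '[[[-0.008, 0, 0.001, 0, 0, 0], [-0.02, 0, 0.001, 0, 0, 0], [-0.033, 0, 0.001, 0, 0, 0], [-0.046, 0, 0.001, 0, 0, 0], [-0.058, 0, 0.001, 0, 0, 0], [-0.07, 0, 0.001, 0, 0, 0], [-0.078, 0, 0.001, 0, 0, 0], [-0.082, 0, 0.001, 0, 0, 0], [-0.082, 0, 0.001, 0, 0, 0], [-0.082, 0, 0.001, 0, 0, 0]]]'

```text
clock: 7.75
tcp_pos: [0.6122, -0.0465, 0.2101]
ee_rot: [[-0.662, 0.75, 0.002], [0.75, 0.662, 0.0], [-0.001, 0.001, -1.0]]
ft_force: [0.3, 0.3, -3.0]
finger_gap: 0.0255
grip_force: 58.9
```

Run:
```python
from h import *
q=state(); a=snap('scene','s2')['frame']; b=snap('side','t2')['frame']
im=np.hstack([a[200:280,260:340],b[180:260,250:345]])[:,:,::-1]
cv2.imwrite('pics/c6.png',cv2.resize(im,None,fx=4.5,fy=4.5,interpolation=cv2.INTER_CUBIC))
```

```text
7.75 q [-0.1165  0.1626  1.7654  0.0003  1.2119 -0.8396] tcp [ 0.6122 -0.0465  0.2101] F [ 0.287   0.2635 -2.9566] 0.025515407733009896 58.89182925224304
[[-0.6616  0.7498  0.0017]
 [ 0.7498  0.6616  0.0001]
 [-0.001   0.0013 -1.    ]]
```

View pics/c6.png

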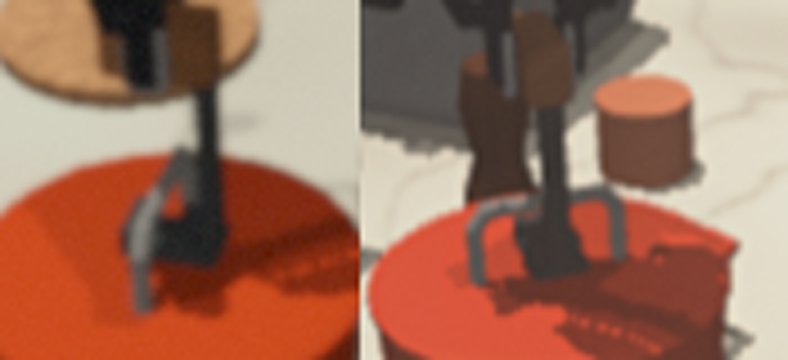

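>>> move_arm --rows '[[[0, 0, -0.006, 0, 0, 0], [0, 0, -0.012, 0, 0, 0], [0, 0, -0.017, 0, 0, 0], [0, 0, -0.02, 0, 0, 0], [0, 0, -0.023, 0, 0, 0], [0, 0, -0.026, 0, 0, 0], [0, 0, -0.03, 0, 0, 0], [0, 0, -0.035, 0, 0, 0], [0, 0, -0.04, 0, 0, 0], [0, 0, -0.04, 0, 0, 0]]]'

```text
clock: 8.85
tcp_pos: [0.613, -0.0467, 0.2513]
ee_rot: [[-0.662, 0.75, 0.004], [0.75, 0.662, -0.0], [-0.003, 0.003, -1.0]]
ft_force: [0.2, 0.3, -5.7]
finger_gap: 0.0248
grip_force: 59.1
```

Run:
```python
from h import *
q=state(); a=snap('scene','s3')['frame']; b=snap('side','t3')['frame']
im=np.hstack([a[170:300,230:360],b[150:280,230:360]])[:,:,::-1]
cv2.imwrite('pics/c7.png',cv2.resize(im,None,fx=3,fy=3,interpolation=cv2.INTER_CUBIC))
```

```text
8.85 q [-0.1166  0.1366  1.7183  0.0001  1.2828 -0.8397] tcp [ 0.613  -0.0467  0.2513] F [ 0.227   0.2865 -5.7106] 0.024783655867077693 59.0981251001358
[[-0.6616  0.7498  0.004 ]
 [ 0.7498  0.6616 -0.0004]
 [-0.0029  0.0028 -1.    ]]
```

View pics/c7.png

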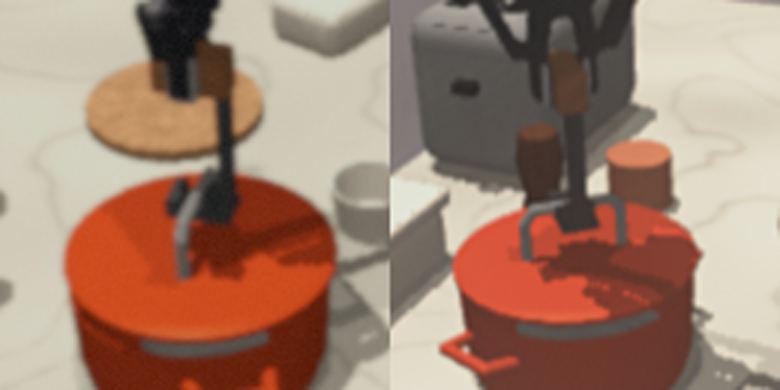

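```bash
cat >> h.py <<'E'
def trivet(c,box,z=.015,r=.09):
    f=cv2.cvtColor(c['frame'],cv2.COLOR_RGB2HSV); u0,v0,u1,v1=box
    m=np.zeros(f.shape[:2],np.uint8); m[v0:v1,u0:u1]=cv2.inRange(f,(5,80,110),(20,200,255))[v0:v1,u0:u1]
    m=cv2.morphologyEx(m,cv2.MORPH_CLOSE,np.ones((3,3)))
    k=max(cv2.findContours(m,cv2.RETR_EXTERNAL,cv2.CHAIN_APPROX_NONE)[0],key=cv2.contourArea)[:,0]
    k=cv2.convexHull(k)[:,0]
    P=[at(c,u,v,z) for u,v in k]; q,e=circ(P,r); return q,circ(P)[0],k.min(0),k.max(0),np.abs(e).max()
E
python3 - <<'E'
from h import *
np.set_printoptions(precision=4,suppress=True)
print(trivet(load('scene0'),(240,180,335,228))); print(trivet(load('side0'),(345,205,430,242)))
print(trivet(load('s1'),(240,180,310,228))); print(trivet(load('t1'),(345,205,430,242))); print(trivet(load('t3'),(345,205,430,242)))
E
```

```text
(array([ 0.4539, -0.3741]), array([ 0.4539, -0.3741,  0.0921]), array([259, 190], dtype=int32), array([316, 222], dtype=int32), np.float64(0.0058715351059526605))
(array([ 0.4454, -0.3729]), array([ 0.4448, -0.3718,  0.0918]), array([360, 210], dtype=int32), array([416, 238], dtype=int32), np.float64(0.009906408123522156))
(array([ 0.454 , -0.3744]), array([ 0.4524, -0.3733,  0.0929]), array([259, 190], dtype=int32), array([309, 222], dtype=int32), np.float64(0.005383678427938854))
(array([ 0.4455, -0.3729]), array([ 0.4451, -0.3729,  0.0911]), array([360, 210], dtype=int32), array([416, 238], dtype=int32), np.float64(0.009905771731029939))
(array([ 0.4455, -0.3731]), array([ 0.4451, -0.3729,  0.0911]), array([360, 210], dtype=int32), array([416, 238], dtype=int32), np.float64(0.010016421066907477))
```

Run:
```python
from h import *
goto([.613,-.047,.32],131.4); goto([.448,-.381,.30],131.4,([.613,-.047,.32],131.4))
```

```text
goto [0.613, -0.047, 0.32] 131.4 [-0.0007  0.0003 -0.0696  0.0018  0.002   0.0004]
goto [0.448, -0.381, 0.3] 131.4 [-0.1414 -0.3446  0.02    0.      0.      0.    ]
```

>>> move_arm --rows '[[[0, 0, -0.008, 0.002, 0.002, 0], [0, 0, -0.02, 0.002, 0.002, 0], [0, 0, -0.034, 0.002, 0.002, 0], [0, 0, -0.05, 0.002, 0.002, 0], [0, 0, -0.062, 0.002, 0.002, 0], [0, 0, -0.07, 0.002, 0.002, 0], [0, 0, -0.07, 0.002, 0.002, 0]]]'

```text
clock: 9.65
tcp_pos: [0.6131, -0.0467, 0.3227]
ee_rot: [[-0.662, 0.75, 0.003], [0.75, 0.662, -0.0], [-0.002, 0.002, -1.0]]
ft_force: [0.1, -0.5, -6.2]
finger_gap: 0.0252
grip_force: 59.4
```

>>> move_arm --rows '[[[-0.002, -0.005, 0, 0, 0, 0], [-0.006, -0.015, 0.001, 0, 0, 0], [-0.012, -0.03, 0.002, 0, 0, 0], [-0.02, -0.049, 0.003, 0, 0, 0], [-0.029, -0.07, 0.004, 0, 0, 0], [-0.038, -0.092, 0.005, 0, 0, 0], [-0.047, -0.114, 0.006, 0, 0, 0], [-0.056, -0.136, 0.008, 0, 0, 0], [-0.065, -0.158, 0.009, 0, 0, 0], [-0.074, -0.18, 0.01, 0, 0, 0]]]'

```text
clock: 10.65
tcp_pos: [0.5242, -0.223, 0.3094]
ee_rot: [[-0.661, 0.75, -0.002], [0.75, 0.661, 0.0], [0.002, -0.002, -1.0]]
ft_force: [0.5, -0.5, -6.1]
finger_gap: 0.0254
grip_force: 59.4
```

>>> move_arm --rows '[[[-0.009, -0.022, 0.001, 0, 0, 0], [-0.018, -0.044, 0.002, 0, 0, 0], [-0.027, -0.066, 0.004, 0, 0, 0], [-0.036, -0.088, 0.005, 0, 0, 0], [-0.045, -0.11, 0.006, 0, 0, 0], [-0.053, -0.13, 0.008, 0, 0, 0], [-0.06, -0.147, 0.009, 0, 0, 0], [-0.065, -0.159, 0.01, 0, 0, 0], [-0.067, -0.164, 0.01, 0, 0, 0], [-0.067, -0.164, 0.01, 0, 0, 0]]]'

```text
clock: 11.65
tcp_pos: [0.4467, -0.3805, 0.3]
ee_rot: [[-0.661, 0.751, -0.001], [0.751, 0.661, 0.0], [0.001, -0.001, -1.0]]
ft_force: [0.2, 0.5, -7.1]
finger_gap: 0.0253
grip_force: 59.4
```

Run:
```python
from h import *
np.set_printoptions(precision=4,suppress=True)
q=state(); goto([.448,-.381,.20],131.4)
for n,b in(('scene',(240,180,335,228)),('side',(345,205,430,242))):
    print(trivet(snap(n,n+'4'),b))
a=load('scene4')['frame'];b=load('side4')['frame']
im=np.hstack([a[90:240,220:360],b[110:260,320:460]])[:,:,::-1]
cv2.imwrite('pics/c8.png',cv2.resize(im,None,fx=2.7,fy=2.7,interpolation=cv2.INTER_CUBIC))
```

```text
11.65 q [-0.7477  0.0631  1.7098 -0.0004  1.3697 -1.4692] tcp [ 0.4467 -0.3805  0.3   ] F [ 0.172  0.51  -7.062] 0.025295765679252704 59.40107524394989
[[-0.6605  0.7508 -0.0011]
 [ 0.7508  0.6605  0.0004]
 [ 0.001  -0.0005 -1.    ]]
goto [0.448, -0.381, 0.2] 131.4 [-0.0013  0.0007  0.1    -0.0005 -0.001  -0.001 ]
(array([ 0.4548, -0.3724]), array([ 0.4519, -0.372 ,  0.0924]), array([259, 197], dtype=int32), array([282, 222], dtype=int32), np.float64(0.010412847303881423))
(array([ 0.4433, -0.3642]), array([ 0.4302, -0.34  ,  0.0687]), array([371, 231], dtype=int32), array([412, 239], dtype=int32), np.float64(0.03898981221271807))
```

View pics/c8.png

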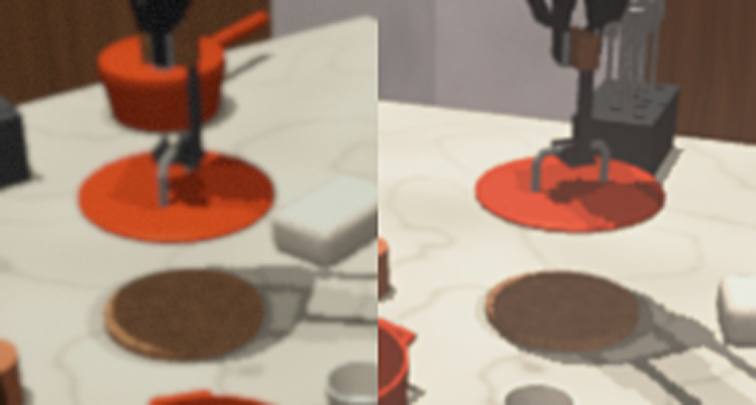

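Run:
```python
from h import *
np.set_printoptions(precision=4,suppress=True)
s=load('scene0');
for p in [(321,172),(322,180),(341,187),(363,173)]: print(at(s,*p,.0),at(s,*p,.03))
t=load('side0')
for p in [(448,218),(452,235)]: print(at(t,*p,0),at(t,*p,.03))
```

```text
[ 0.2432 -0.5141  0.    ] [ 0.2735 -0.4666  0.03  ]
[ 0.271  -0.4656  0.    ] [ 0.3003 -0.4199  0.03  ]
[ 0.2466 -0.3915  0.    ] [ 0.2767 -0.3486  0.03  ]
[ 0.1319 -0.426   0.    ] [ 0.1662 -0.3819  0.03  ]
[ 0.2783 -0.5064  0.    ] [ 0.2717 -0.4459  0.03  ]
[ 0.2476 -0.3959  0.    ] [ 0.2424 -0.3404  0.03  ]
```

>>> move_arm --rows '[[[-0.001, 0.001, 0.01, 0, 0, 0], [-0.001, 0.001, 0.028, 0, 0, 0], [-0.001, 0.001, 0.05, 0, 0, 0], [-0.001, 0.001, 0.072, 0, 0, 0], [-0.001, 0.001, 0.09, 0, 0, 0], [-0.001, 0.001, 0.102, 0, 0, 0], [-0.001, 0.001, 0.11, 0, 0, 0], [-0.001, 0.001, 0.114, 0, 0, 0], [-0.001, 0.001, 0.117, 0, 0, 0], [-0.001, 0.001, 0.119, 0, 0, 0]]]'

```text
clock: 12.75
tcp_pos: [0.4494, -0.3805, 0.182]
ee_rot: [[-0.662, 0.75, 0.001], [0.75, 0.662, -0.001], [-0.001, -0.0, -1.0]]
ft_force: [0.6, -0.4, -5.6]
finger_gap: 0.0251
grip_force: 59.2
```

>>> move_arm --rows '[[[0, 0, 0.002, 0, 0, 0], [0, 0, 0.004, 0, 0, 0], [0, 0, 0.006, 0, 0, 0], [0, 0, 0.01, 0, 0, 0], [0, 0, 0.015, 0, 0, 0], [0, 0, 0.02, 0, 0, 0], [0, 0, 0.025, 0, 0, 0], [0, 0, 0.025, 0, 0, 0], [0, 0, 0.025, 0, 0, 0]]]'

```text
clock: 13.65
tcp_pos: [0.4489, -0.3801, 0.1563]
ee_rot: [[-0.662, 0.75, -0.001], [0.75, 0.662, -0.0], [0.0, -0.0, -1.0]]
ft_force: [-0.3, -0.3, -2.1]
finger_gap: 0.0252
grip_force: 60.0
```

Run:
```python
from h import *
q=state(); a=snap('scene','s5')['frame']; b=snap('side','t5')['frame']
im=np.hstack([a[130:240,240:350],b[140:250,330:440]])[:,:,::-1]
cv2.imwrite('pics/c9.png',cv2.resize(im,None,fx=3.5,fy=3.5,interpolation=cv2.INTER_CUBIC))
```

```text
13.65 q [-0.7447  0.1597  1.8724 -0.0005  1.1099 -1.4675] tcp [ 0.4489 -0.3801  0.1563] F [-0.2832 -0.3445 -2.0859] 0.025200895461503267 60.018351674079895
[[-0.6616  0.7498 -0.0006]
 [ 0.7498  0.6616 -0.0001]
 [ 0.0003 -0.0005 -1.    ]]
```

View pics/c9.png

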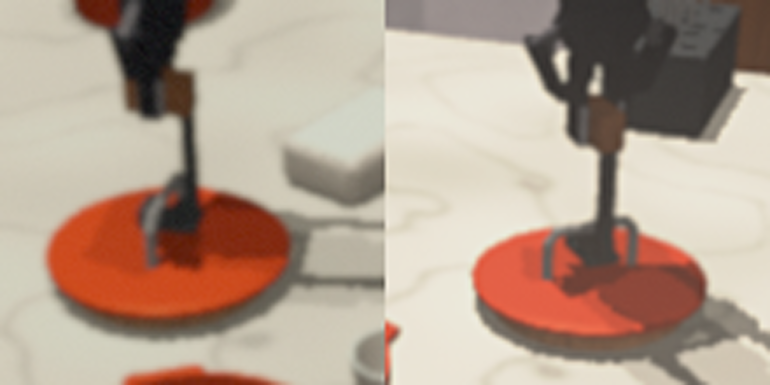

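>>> move_arm --rows '[[[0.008, 0, 0, 0, 0, 0], [0.02, 0, 0, 0, 0, 0], [0.035, 0, 0, 0, 0, 0], [0.05, 0, 0, 0, 0, 0], [0.065, 0, 0, 0, 0, 0], [0.075, 0, 0, 0, 0, 0], [0.08, 0, 0, 0, 0, 0], [0.08, 0, -0.005, 0, 0, 0], [0.08, 0, -0.03, 0, 0, 0], [0.08, 0, -0.06, 0, 0, 0]]]'

```text
clock: 14.75
tcp_pos: [0.3954, -0.3197, 0.2159]
ee_rot: [[-0.662, 0.75, -0.003], [0.75, 0.662, 0.002], [0.003, -0.001, -1.0]]
ft_force: [1.1, 0.6, -1.9]
finger_gap: 0.0252
grip_force: 59.8
```

Run:
```python
from h import *
state(); goto([.40,-.30,.28],140); goto([.4141,.1056,.26],163,([.40,-.30,.28],140))
```

```text
14.75 q [-0.7286 -0.0407  1.9696 -0.0005  1.2159 -1.4513] tcp [ 0.3954 -0.3197  0.2159] F [ 1.0593  0.6186 -1.9018] 0.025196803418810632 59.779749512672424
[[-0.6616  0.7499 -0.0027]
 [ 0.7499  0.6616  0.0017]
 [ 0.0031 -0.0009 -1.    ]]
goto [0.4, -0.3, 0.28] 140 [ 0.0119  0.0164 -0.064  -0.0006 -0.0031 -0.1497]
goto [0.4141, 0.1056, 0.26] 163 [ 0.2499  0.3198  0.02    0.      0.     -0.4014]
```

>>> move_arm --rows '[[[0.006, 0.008, -0.03, 0, -0.003, -0.07], [0.012, 0.016, -0.055, 0, -0.003, -0.15], [0.012, 0.016, -0.064, 0, -0.003, -0.15], [0.012, 0.016, -0.064, 0, -0.003, -0.15], [0.012, 0.016, -0.064, 0, -0.003, -0.15]]]'

```text
clock: 15.25
tcp_pos: [0.3997, -0.3006, 0.2792]
ee_rot: [[-0.765, 0.644, 0.0], [0.644, 0.765, -0.002], [-0.001, -0.001, -1.0]]
ft_force: [0.1, 0.4, -1.5]
finger_gap: 0.0253
grip_force: 59.9
```

>>> move_arm --rows '[[[0.012, 0.016, 0.001, 0, 0, -0.02], [0.035, 0.045, 0.003, 0, 0, -0.06], [0.06, 0.077, 0.005, 0, 0, -0.1], [0.087, 0.112, 0.007, 0, 0, -0.14], [0.115, 0.147, 0.009, 0, 0, -0.18], [0.143, 0.183, 0.011, 0, 0, -0.23], [0.171, 0.219, 0.014, 0, 0, -0.27], [0.2, 0.256, 0.016, 0, 0, -0.32], [0.228, 0.292, 0.018, 0, 0, -0.36], [0.245, 0.313, 0.02, 0, 0, -0.4]]]'

```text
clock: 16.25
tcp_pos: [0.4122, 0.0991, 0.2573]
ee_rot: [[-0.957, 0.291, -0.002], [0.291, 0.957, -0.002], [0.001, -0.002, -1.0]]
ft_force: [-0.5, 0.1, -1.9]
finger_gap: 0.0252
grip_force: 59.9
```

Run:
```python
from h import *
state(); goto([.4141,.1056,.2],163)
```

```text
16.25 q [ 0.1784 -0.244   2.0689 -0.0016  1.3188 -1.0966] tcp [0.4122 0.0991 0.2573] F [-0.5253  0.1487 -1.8737] 0.025227741894937875 59.89571750164032
[[-0.9567  0.2911 -0.0018]
 [ 0.2911  0.9567 -0.0019]
 [ 0.0012 -0.0023 -1.    ]]
goto [0.4141, 0.1056, 0.2] 163 [ 0.      0.0069  0.0572 -0.0023 -0.0012  0.0013]
```

>>> move_arm --rows '[[[0, 0.006, 0.02, -0.002, -0.001, 0], [0, 0.006, 0.04, -0.002, -0.001, 0], [0, 0.006, 0.057, -0.002, -0.001, 0], [0, 0.006, 0.057, -0.002, -0.001, 0], [0, 0.006, 0.057, -0.002, -0.001, 0], [0, 0.006, 0.057, -0.002, -0.001, 0]]]'

```text
clock: 16.85
tcp_pos: [0.4157, 0.1022, 0.2029]
ee_rot: [[-0.956, 0.294, 0.004], [0.294, 0.956, -0.0], [-0.004, 0.001, -1.0]]
ft_force: [-0.1, 0.0, -1.0]
finger_gap: 0.0253
grip_force: 59.8
```

Run:
```python
from h import *
state(); goto([.4138,.1053,.109],163)
```

```text
16.85 q [ 0.1837 -0.2014  2.1361 -0.0011  1.2035 -1.0881] tcp [0.4157 0.1022 0.2029] F [-0.1169  0.031  -1.0311] 0.02528277515124438 59.80161666870117
[[-0.9557  0.2942  0.0036]
 [ 0.2942  0.9557 -0.0004]
 [-0.0035  0.0006 -1.    ]]
goto [0.4138, 0.1053, 0.109] 163 [ 0.0031  0.0023  0.0939  0.0006  0.0035 -0.0019]
```

>>> move_arm --rows '[[[0.003, 0.002, 0.02, 0, 0.003, 0], [0.003, 0.002, 0.045, 0, 0.003, 0], [0.003, 0.002, 0.066, 0, 0.003, 0], [0.003, 0.002, 0.08, 0, 0.003, 0], [0.003, 0.002, 0.087, 0, 0.003, 0], [0.003, 0.002, 0.091, 0, 0.003, 0], [0.003, 0.002, 0.093, 0, 0.003, 0], [0.003, 0.002, 0.094, 0, 0.003, 0], [0.003, 0.002, 0.094, 0, 0.003, 0]]]'

```text
clock: 17.75
tcp_pos: [0.4139, 0.1052, 0.1092]
ee_rot: [[-0.956, 0.293, 0.001], [0.293, 0.956, 0.001], [-0.001, 0.001, -1.0]]
ft_force: [-0.6, -0.1, -1.2]
finger_gap: 0.0256
grip_force: 59.9
```

>>> move_arm --rows '[[[0, 0, 0, 0, 0, 0], [0, 0, 0, 0, 0, 0], [0, 0, 0, 0, 0, 0], [0, 0, 0, 0, 0, 0], [0, 0, 0, 0, 0, 0], [0, 0, 0, 0, 0, 0], [0, 0, 0, 0, 0, 0]]]' --hand 1

```text
clock: 18.45
tcp_pos: [0.4133, 0.1051, 0.1085]
ee_rot: [[-0.956, 0.293, 0.0], [0.293, 0.956, 0.0], [0.0, 0.0, -1.0]]
ft_force: [-0.3, 0.1, -0.2]
finger_gap: 0.0859
grip_force: 0.0
```

Run:
```python
from h import *
state(); goto([.4141,.1056,.30],163);
# stand pose from w1, tiles
goto([.55,.2,.33],160,([.4141,.1056,.30],163))
```

```text
18.45 q [ 0.1903 -0.1006  2.2378  0.0005  1.0041 -1.0829] tcp [0.4133 0.1051 0.1085] F [-0.3292  0.0793 -0.2144] 0.08585470081119052 0.0
[[-0.956   0.2934  0.0001]
 [ 0.2934  0.956   0.0004]
 [ 0.      0.0004 -1.    ]]
goto [0.4141, 0.1056, 0.3] 163 [-0.0007  0.0008 -0.1915  0.0004 -0.     -0.0011]
goto [0.55, 0.2, 0.33] 160 [-0.1024  0.13   -0.03    0.      0.      0.0524]
```

Run:
```python
from h import *
goto([.600,-.045,.33],160.6,([.4141,.1056,.29],163))
```

```text
goto [0.6, -0.045, 0.33] 160.6 [-0.2218 -0.0897 -0.04    0.      0.      0.0419]
```

>>> move_arm --rows '[[[0, 0, -0.02, 0, 0, 0], [0, 0, -0.06, 0, 0, 0], [0, 0, -0.1, 0, 0, 0], [0, 0, -0.14, 0, 0, 0], [0, 0, -0.18, 0, 0, 0], [0, 0, -0.18, 0, 0, 0]]]'

```text
clock: 19.05
tcp_pos: [0.4168, 0.1057, 0.2955]
ee_rot: [[-0.956, 0.293, 0.012], [0.293, 0.956, 0.003], [-0.011, 0.006, -1.0]]
ft_force: [-0.3, -0.3, 0.2]
finger_gap: 0.0852
grip_force: 0.0
```

>>> move_arm --rows '[[[-0.04, -0.016, -0.007, 0, 0, 0.01], [-0.08, -0.032, -0.014, 0, 0, 0.02], [-0.12, -0.05, -0.022, 0, 0, 0.04], [-0.16, -0.066, -0.03, 0, 0, 0.04], [-0.2, -0.082, -0.037, 0, 0, 0.04], [-0.222, -0.09, -0.04, 0, 0, 0.042], [-0.222, -0.09, -0.04, 0, 0, 0.042], [-0.222, -0.09, -0.04, 0, 0, 0.042], [-0.222, -0.09, -0.04, 0, 0, 0.042], [-0.222, -0.09, -0.04, 0, 0, 0.042]]]' --hand -0.1

```text
clock: 20.05
tcp_pos: [0.5982, -0.0453, 0.3283]
ee_rot: [[-0.943, 0.332, -0.0], [0.332, 0.943, 0.001], [0.001, 0.0, -1.0]]
ft_force: [-0.2, -0.5, 0.6]
finger_gap: 0.0389
grip_force: 0.0
```

Run:
```python
from h import *
state(); w=snap('wrist','w3')
# overlay model: rim circle + slot edges at flare top, for the current pot estimate
c=np.array([.615,-.049]); a=np.radians(-19.4); ex=np.array([np.cos(a),np.sin(a)]); ey=np.array([-ex[1],ex[0]])
im=w['frame'][:,:,::-1].copy()
t=np.linspace(0,2*np.pi,60); Q=np.c_[c+.103*np.c_[np.cos(t),np.sin(t)],np.full(60,.085)]
for p in proj(w,Q): cv2.circle(im,tuple(int(round(x)) for x in p),1,(255,255,0),-1)
print(proj(w,[[*c,.085],[*c,.04]]))
u,v=proj(w,[[*c,.06]])[0]; print(u,v)
x0,y0=int(u)-130,int(v)-100
cr=np.ascontiguousarray(im[max(y0,0):y0+200,x0:x0+260]); print('crop origin',x0,max(y0,0))
cv2.imwrite('pics/c10.png',cv2.resize(cr,None,fx=3,fy=3,interpolation=cv2.INTER_CUBIC))
```

```text
20.05 q [-0.1175  0.0781  1.6433  0.0006  1.4207 -1.3495] tcp [ 0.5982 -0.0453  0.3283] F [-0.2169 -0.4933  0.6329] 0.03893160358129901 0.0
[[-0.9431  0.3324 -0.0004]
 [ 0.3324  0.9431  0.0006]
 [ 0.0006  0.0005 -1.    ]]
[[320.9087 204.534 ]
 [320.6354 195.1521]]
320.7500438486297 199.08560942124794
crop origin 190 99
```

View pics/c10.png

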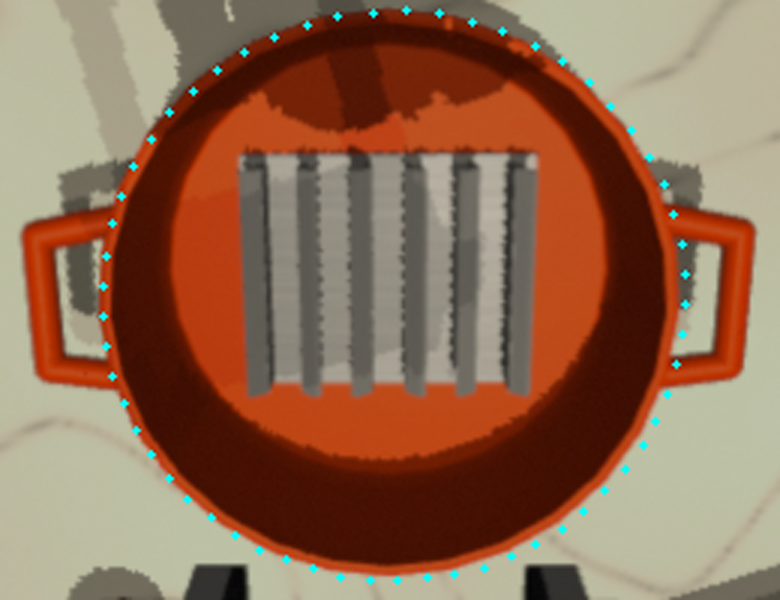

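Run:
```python
from h import *
goto([.54,.33,.26],86.6)
```

```text
goto [0.54, 0.33, 0.26] 86.6 [ 1.7970e-01  3.3460e-01  6.8700e-02  3.0000e-04 -5.0000e-04  1.2914e+00]
```

>>> move_arm --rows '[[[0.018, 0.033, 0.005, 0, 0, 0.129], [0.036, 0.067, 0.012, 0, 0, 0.258], [0.054, 0.1, 0.019, 0, 0, 0.387], [0.072, 0.134, 0.026, 0, 0, 0.517], [0.09, 0.167, 0.033, 0, 0, 0.646], [0.108, 0.2, 0.04, 0, 0, 0.775], [0.126, 0.234, 0.047, 0, 0, 0.904], [0.144, 0.268, 0.055, 0, 0, 1.033], [0.162, 0.301, 0.062, 0, 0, 1.162], [0.18, 0.335, 0.069, 0, 0, 1.291]]]'

```text
clock: 21.1
tcp_pos: [0.5398, 0.3315, 0.2598]
ee_rot: [[0.064, 0.998, 0.001], [0.998, -0.064, 0.001], [0.001, 0.001, -1.0]]
ft_force: [0.1, 0.3, -0.2]
finger_gap: 0.0381
grip_force: 0.0
```

>>> move_arm --rows '[[[0, 0, 0, 0, 0, 0], [0, 0, 0, 0, 0, 0], [0, 0, 0, 0, 0, 0]]]'

```text
clock: 21.4
tcp_pos: [0.5409, 0.3291, 0.2601]
ee_rot: [[0.059, 0.998, 0.001], [0.998, -0.059, 0.0], [0.0, 0.001, -1.0]]
ft_force: [0.1, 0.1, 0.1]
finger_gap: 0.0386
grip_force: 0.0
```

```bash
cat > tiles.py <<'E'
from h import *
def box(x,y,yaw,z0=.012):
    a=np.radians(yaw); c,s_=np.cos(a),np.sin(a)
    return np.array([[x+i*.04*c-j*.005*s_,y+i*.04*s_+j*.005*c,z0+k*.06] for i in(-1,1) for j in(-1,1) for k in(0,1)])
def fit(w,guess,lo=(0,90,50),hi=(13,255,190)):
    f=cv2.cvtColor(w['frame'],cv2.COLOR_RGB2HSV)
    m=cv2.inRange(f,lo,hi); m=cv2.morphologyEx(m,cv2.MORPH_OPEN,np.ones((3,3)))
    out=[]
    for g in guess:
        B=proj(w,box(*g)); u0,v0=np.maximum(B.min(0)-12,0).astype(int); u1,v1=(B.max(0)+12).astype(int)
        sub=m[v0:v1,u0:u1]
        n,l,st,_=cv2.connectedComponentsWithStats(sub); k=1+np.argmax(st[1:,4]); sub=(l==k).astype(np.uint8)
        def cost(q):
            h=cv2.convexHull(((proj(w,box(*q))-[u0,v0])*16).astype(np.int32))
            r=np.zeros_like(sub); cv2.fillConvexPoly(r,h,1,shift=4)
            return 1-(r&sub).sum()/max(1,(r|sub).sum())
        from scipy.optimize import minimize
        g=np.array(g); S=np.vstack([g,g+[.006,0,0],g+[0,.006,0],g+[0,0,5]])
        r=minimize(cost,g,method='Nelder-Mead',options=dict(initial_simplex=S,xatol=1e-4,fatol=1e-4)); out.append((r.x,r.fun,st[k,4]))
    return out,m
E
python3 - <<'E'
from tiles import *
state(); w=snap('wrist','w4')
o,m=fit(w,[(.5975,.337,86.6),(.5495,.337,86.6),(.5016,.34,86.6)])
for r in o: print(r)
for g in [(.5975,.337),(.5495,.337),(.5016,.34)]:
    u,v=proj(w,[[*g,.072]])[0].astype(int); print(u,v,w['frame'][v,u-8:u+10:3].tolist() if 0<v<480 else '')
E
```

```text
21.4 q [ 0.5075  0.169   1.6651 -0.0003  1.3067  0.5663] tcp [0.5409 0.3291 0.2601] F [0.1212 0.141  0.0562] 0.03858158056894367 0.0
[[ 0.0588  0.9983  0.0008]
 [ 0.9983 -0.0588  0.0001]
 [ 0.0001  0.0007 -1.    ]]
(array([ 0.597 ,  0.3343, 86.9792]), np.float64(0.4360086767895879), np.int32(1040))
(array([ 0.5514,  0.3444, 86.4578]), np.float64(0.09507923269391161), np.int32(1085))
(array([ 0.5024,  0.3366, 85.5401]), np.float64(0.3042929292929293), np.int32(1106))
380 187 [[45, 21, 13], [51, 23, 12], [141, 69, 38], [160, 80, 45], [157, 78, 42], [151, 117, 69]]
327 190 [[77, 57, 34], [70, 49, 29], [61, 29, 18], [64, 30, 17], [62, 30, 17], [59, 34, 18]]
273 190 [[106, 78, 47], [98, 72, 42], [63, 31, 16], [65, 31, 16], [65, 31, 18], [55, 25, 12]]
```

Run:
```python
from tiles import *
w=load('w4')
o,m=fit(w,[(.597,.334,86.6),(.5515,.3444,86.6),(.5024,.3366,86.6)],(0,90,30),(11,255,255))
for r in o: print(r)
```

```text
(array([ 0.59831202,  0.3341488 , 89.3842122 ]), np.float64(0.17660044150110377), np.int32(1492))
(array([ 0.55120531,  0.34249221, 86.86499719]), np.float64(0.13933729821580287), np.int32(1013))
(array([ 0.50278606,  0.33795045, 85.59126118]), np.float64(0.15281329923273657), np.int32(1325))
```

Run:
```python
from tiles import *
goto([.5028,.338,.043],86.6)
for n,p in (('c->slot0',[.6001,-.0898]),('slot1',[.6135,-.050]),('slot2',[.6269,-.0102])):
    goto([*p,.2],161.4,([.5028,.338,.2],86.6))
```

```text
goto [0.5028, 0.338, 0.043] 86.6 [ 0.0068 -0.0391  0.2172  0.001  -0.0004 -0.0005]
goto [0.6001, -0.0898, 0.2] 161.4 [-0.4213  0.1225  0.      0.      0.     -1.3055]
goto [0.6135, -0.05, 0.2] 161.4 [-0.3808  0.1335  0.      0.      0.     -1.3055]
goto [0.6269, -0.0102, 0.2] 161.4 [-0.3402  0.1445  0.      0.      0.     -1.3055]
```

>>> move_arm --rows '[[[0.007, -0.039, 0.03, 0.001, 0, 0], [0.007, -0.039, 0.065, 0.001, 0, 0], [0.007, -0.039, 0.1, 0.001, 0, 0], [0.007, -0.039, 0.135, 0.001, 0, 0], [0.007, -0.039, 0.165, 0.001, 0, 0], [0.007, -0.039, 0.19, 0.001, 0, 0], [0.007, -0.039, 0.207, 0.001, 0, 0], [0.007, -0.039, 0.217, 0.001, 0, 0], [0.007, -0.039, 0.217, 0.001, 0, 0], [0.007, -0.039, 0.217, 0.001, 0, 0]]]'

```text
clock: 22.45
tcp_pos: [0.5034, 0.339, 0.0436]
ee_rot: [[0.061, 0.998, 0.0], [0.998, -0.061, 0.001], [0.001, 0.0, -1.0]]
ft_force: [0.4, 0.4, 0.5]
finger_gap: 0.0386
grip_force: 0.0
```

>>> move_arm --rows '[[[0, 0, 0, 0, 0, 0], [0, 0, 0, 0, 0, 0], [0, 0, 0, 0, 0, 0], [0, 0, 0, 0, 0, 0], [0, 0, 0, 0, 0, 0], [0, 0, 0, 0, 0, 0], [0, 0, 0, 0, 0, 0]]]' --hand -1

```text
clock: 23.15
tcp_pos: [0.5037, 0.3399, 0.0442]
ee_rot: [[0.06, 0.998, 0.002], [0.998, -0.06, 0.002], [0.002, 0.002, -1.0]]
ft_force: [0.2, -0.4, 5.3]
finger_gap: 0.0086
grip_force: 59.9
```

Run:
```python
from tiles import *
state()
```

```text
23.15 q [0.5522 0.315  1.9123 0.0009 0.9119 0.6114] tcp [0.5037 0.3399 0.0442] F [ 0.1814 -0.3823  5.3193] 0.008643499497187693 59.93139982223511
[[ 0.0597  0.9982  0.0017]
 [ 0.9982 -0.0597  0.0019]
 [ 0.002   0.0016 -1.    ]]
```

>>> move_arm --rows '[[[0, 0, -0.01, 0, 0, 0], [0, 0, -0.03, 0, 0, 0], [0, 0, -0.06, 0, 0, 0], [0, 0, -0.09, 0, 0, 0], [0, 0, -0.12, 0, 0, 0], [0, 0, -0.14, 0, 0, 0], [0, 0, -0.155, 0, 0, 0], [0, 0, -0.155, 0, 0, 0]]]'

```text
clock: 23.95
tcp_pos: [0.5038, 0.3398, 0.2003]
ee_rot: [[0.06, 0.998, 0.003], [0.998, -0.06, 0.003], [0.003, 0.003, -1.0]]
ft_force: [-0.5, -1.0, -1.2]
finger_gap: 0.009
grip_force: 59.0
```

>>> move_arm --rows '[[[-0.014, 0.004, 0, 0, 0, -0.045], [-0.042, 0.012, 0, 0, 0, -0.135], [-0.078, 0.022, 0, 0, 0, -0.24], [-0.114, 0.033, 0, 0, 0, -0.35], [-0.15, 0.043, 0, 0, 0, -0.46], [-0.186, 0.053, 0, 0, 0, -0.57], [-0.222, 0.064, 0, 0, 0, -0.68], [-0.258, 0.074, 0, 0, 0, -0.79], [-0.294, 0.084, 0, 0, 0, -0.9], [-0.33, 0.095, 0, 0, 0, -1.01]]]'

```text
clock: 24.95
tcp_pos: [0.5765, 0.0025, 0.1953]
ee_rot: [[-0.816, 0.578, -0.004], [0.578, 0.816, 0.001], [0.004, -0.002, -1.0]]
ft_force: [0.6, 0.8, -1.2]
finger_gap: 0.009
grip_force: 59.0
```

Run:
```python
from tiles import *
state(); goto([.6001,-.0898,.2],161.4)
```

```text
24.95 q [-0.0392  0.1073  1.8561  0.0006  1.1826 -0.994 ] tcp [0.5765 0.0025 0.1953] F [ 0.6163  0.8182 -1.2201] 0.009028728850197489 58.97748291492462
[[-0.8161  0.578  -0.0043]
 [ 0.578   0.8161  0.0007]
 [ 0.0039 -0.0019 -1.    ]]
goto [0.6001, -0.0898, 0.2] 161.4 [-0.0726 -0.0617 -0.0049 -0.0013 -0.0042 -0.2916]
```

>>> move_arm --rows '[[[-0.02, -0.017, -0.002, 0, 0, -0.08], [-0.04, -0.034, -0.003, 0, 0, -0.17], [-0.058, -0.05, -0.004, 0, 0, -0.25], [-0.066, -0.057, -0.004, 0, 0, -0.285], [-0.066, -0.057, -0.004, 0, 0, -0.285], [-0.066, -0.057, -0.004, 0, 0, -0.285], [-0.066, -0.057, -0.004, 0, 0, -0.285]]]'

```text
clock: 25.65
tcp_pos: [0.5975, -0.0799, 0.2004]
ee_rot: [[-0.944, 0.33, -0.003], [0.33, 0.944, 0.001], [0.003, 0.0, -1.0]]
ft_force: [1.2, -0.1, -0.6]
finger_gap: 0.0089
grip_force: 59.0
```

Run:
```python
from tiles import *
state(); goto([.6001,-.0898,.046],161.4)
```

```text
25.65 q [-0.1747  0.1518  1.7962  0.0007  1.1963 -1.4099] tcp [ 0.5975 -0.0799  0.2004] F [ 1.1957 -0.1059 -0.5966] 0.008892985468225976 58.983925580978394
[[-0.9441  0.3295 -0.0026]
 [ 0.3295  0.9441  0.0011]
 [ 0.0028  0.0002 -1.    ]]
goto [0.6001, -0.0898, 0.046] 161.4 [-0.0061 -0.0085  0.1543  0.0002 -0.0028 -0.0112]
```

>>> move_arm --rows '[[[-0.003, -0.004, 0, 0, -0.003, -0.011], [-0.006, -0.0085, 0.02, 0, -0.003, -0.011], [-0.006, -0.0085, 0.05, 0, -0.003, -0.011], [-0.006, -0.0085, 0.08, 0, -0.003, -0.011], [-0.006, -0.0085, 0.1, 0, -0.003, -0.011], [-0.006, -0.0085, 0.11, 0, -0.003, -0.011], [-0.006, -0.0085, 0.11, 0, -0.003, -0.011], [-0.006, -0.0085, 0.11, 0, -0.003, -0.011]]]'

```text
clock: 26.45
tcp_pos: [0.6018, -0.0907, 0.0923]
ee_rot: [[-0.948, 0.319, 0.003], [0.319, 0.948, -0.001], [-0.004, 0.0, -1.0]]
ft_force: [-0.5, -1.0, -0.9]
finger_gap: 0.009
grip_force: 59.0
```

Run:
```python
from tiles import *
state(); goto([.6001,-.0898,.0445],161.4)
```

```text
26.45 q [-0.1905  0.2587  1.8822 -0.0002  0.9971 -1.4368] tcp [ 0.6018 -0.0907  0.0923] F [-0.4921 -0.9982 -0.93  ] 0.008987410637518699 59.004419445991516
[[-0.9479  0.3186  0.0034]
 [ 0.3186  0.9479 -0.0008]
 [-0.0035  0.0003 -1.    ]]
goto [0.6001, -0.0898, 0.0445] 161.4 [0.0021 0.0003 0.0478 0.0003 0.0035 0.0003]
```

>>> move_arm --rows '[[[0.002, 0, 0.006, 0, 0.003, 0], [0.002, 0, 0.014, 0, 0.003, 0], [0.002, 0, 0.022, 0, 0.003, 0], [0.002, 0, 0.03, 0, 0.003, 0], [0.002, 0, 0.038, 0, 0.003, 0], [0.002, 0, 0.043, 0, 0.003, 0], [0.002, 0, 0.046, 0, 0.003, 0], [0.002, 0, 0.0475, 0, 0.003, 0], [0.002, 0, 0.0475, 0, 0.003, 0]]]'

```text
clock: 27.35
tcp_pos: [0.5991, -0.09, 0.0442]
ee_rot: [[-0.948, 0.319, -0.001], [0.319, 0.948, 0.001], [0.002, 0.0, -1.0]]
ft_force: [-1.5, 1.0, 3.7]
finger_gap: 0.009
grip_force: 59.5
```

Run:
```python
from tiles import *
q=state(); print(q['wrist_torque'])
```

```text
27.35 q [-0.1905  0.3142  1.9133  0.0005  0.9156 -1.4368] tcp [ 0.5991 -0.09    0.0442] F [-1.5454  0.9854  3.7435] 0.008987256113607543 59.49482560157776
[[-0.9477  0.3191 -0.0015]
 [ 0.3191  0.9477  0.0007]
 [ 0.0016  0.0002 -1.    ]]
[ 0.2179  0.3456 -0.016 ]
```

>>> move_arm --rows '[[[0, 0, 0, 0, 0, 0], [0, 0, 0, 0, 0, 0], [0, 0, 0, 0, 0, 0], [0, 0, 0, 0, 0, 0], [0, 0, -0.01, 0, 0, 0], [0, 0, -0.03, 0, 0, 0], [0, 0, -0.06, 0, 0, 0], [0, 0, -0.1, 0, 0, 0], [0, 0, -0.14, 0, 0, 0], [0, 0, -0.14, 0, 0, 0]]]' --hand -0.44

```text
clock: 28.35
tcp_pos: [0.6042, -0.0911, 0.1925]
ee_rot: [[-0.948, 0.319, 0.013], [0.319, 0.948, -0.002], [-0.013, 0.002, -1.0]]
ft_force: [1.4, -0.9, 0.5]
finger_gap: 0.0238
grip_force: 0.0
```

Run:
```python
from tiles import *
q=state(); goto([.5512,.3428,.19],86.6)
```

```text
28.35 q [-0.1906  0.1627  1.7987  0.0003  1.1672 -1.4368] tcp [ 0.6042 -0.0911  0.1925] F [ 1.4221 -0.9406  0.465 ] 0.023840649977619123 0.0
[[-0.9476  0.3191  0.0128]
 [ 0.3191  0.9477 -0.0022]
 [-0.0129  0.002  -0.9999]]
goto [0.5512, 0.3428, 0.19] 86.6 [0.1887 0.3943 0.0009 0.0101 0.0097 1.3053]
```

>>> move_arm --rows '[[[0.01, 0.02, 0, 0, 0, 0.07], [0.029, 0.06, 0, 0, 0, 0.2], [0.048, 0.1, 0, 0, 0, 0.33], [0.067, 0.14, 0, 0, 0, 0.46], [0.086, 0.18, 0, 0, 0, 0.6], [0.105, 0.22, 0, 0, 0, 0.73], [0.124, 0.26, 0, 0, 0, 0.86], [0.143, 0.3, 0, 0, 0, 0.99], [0.162, 0.34, 0, 0, 0, 1.12], [0.18, 0.377, 0, 0, 0, 1.25]]]' --hand -0.1

```text
clock: 29.35
tcp_pos: [0.5484, 0.3265, 0.1842]
ee_rot: [[0.009, 1.0, -0.001], [1.0, -0.009, 0.001], [0.001, -0.001, -1.0]]
ft_force: [0.9, 0.0, 0.1]
finger_gap: 0.0381
grip_force: 0.0
```

>>> move_arm --rows '[[[0.002, 0.016, 0, 0, 0, 0.052], [0.002, 0.016, 0, 0, 0, 0.052], [0.002, 0.016, 0, 0, 0, 0.052], [0.002, 0.016, 0, 0, 0, 0.052]]]'

```text
clock: 29.75
tcp_pos: [0.5647, 0.3255, 0.1838]
ee_rot: [[0.056, 0.998, -0.002], [0.998, -0.056, -0.0], [-0.0, -0.002, -1.0]]
ft_force: [0.2, -0.4, 0.2]
finger_gap: 0.0381
grip_force: 0.0
```

Run:
```python
from tiles import *
q=state(); goto([.5512,.3428,.0435],86.6)
w=snap('wrist','w5'); o,m=fit(w,[(.597,.334,86.6),(.5512,.3428,86.6)],(0,90,30),(11,255,255))
for r in o: print(r)
```

```text
29.75 q [0.4843 0.2534 1.7061 0.0008 1.1835 0.5402] tcp [0.5647 0.3255 0.1838] F [ 0.158  -0.4185  0.2396] 0.03814558150271039 0.0
[[ 0.0562  0.9984 -0.0017]
 [ 0.9984 -0.0562 -0.    ]
 [-0.0001 -0.0016 -1.    ]]
goto [0.5512, 0.3428, 0.0435] 86.6 [ 0.0166 -0.0142  0.1404 -0.0016  0.0001  0.0031]
(array([ 0.5974,  0.3349, 88.1208]), np.float64(0.13330664531625303), np.int32(2166))
(array([ 0.5513,  0.3422, 84.468 ]), np.float64(0.13586956521739135), np.int32(1757))
```

>>> move_arm --rows '[[[0.016, -0.014, 0, -0.002, 0, 0.003], [0.016, -0.014, 0.02, -0.002, 0, 0.003], [0.016, -0.014, 0.05, -0.002, 0, 0.003], [0.016, -0.014, 0.08, -0.002, 0, 0.003], [0.016, -0.014, 0.11, -0.002, 0, 0.003], [0.016, -0.014, 0.13, -0.002, 0, 0.003], [0.016, -0.014, 0.14, -0.002, 0, 0.003], [0.016, -0.014, 0.14, -0.002, 0, 0.003], [0.016, -0.014, 0.14, -0.002, 0, 0.003]]]'

```text
clock: 30.7
tcp_pos: [0.5526, 0.3432, 0.0451]
ee_rot: [[0.059, 0.998, 0.002], [0.998, -0.059, 0.001], [0.001, 0.002, -1.0]]
ft_force: [-0.4, 0.6, 0.3]
finger_gap: 0.0381
grip_force: 0.0
```

>>> move_arm --rows '[[[0, 0, 0, 0, 0, 0], [0, 0, 0, 0, 0, 0], [0, 0, 0, 0, 0, 0], [0, 0, 0, 0, 0, 0], [0, 0, 0, 0, 0, 0], [0, 0, 0, 0, 0, 0], [0, 0, 0, 0, 0, 0]]]' --hand -1

```text
clock: 31.4
tcp_pos: [0.553, 0.3439, 0.0458]
ee_rot: [[0.059, 0.998, 0.004], [0.998, -0.059, 0.002], [0.002, 0.003, -1.0]]
ft_force: [-0.1, -0.8, 6.0]
finger_gap: 0.009
grip_force: 59.4
```

Run:
```python
from tiles import *
q=state(); p=q['tcp_pos']; goto([.6135,-.050,.2],161.4,([p[0],p[1],.2],86.6))
```

```text
31.4 q [ 0.5183  0.3834  1.8139 -0.0005  0.9404  0.5775] tcp [0.553  0.3439 0.0458] F [-0.1094 -0.7954  6.0002] 0.008987169381041887 59.41272854804993
[[ 0.0589  0.9983  0.0036]
 [ 0.9983 -0.0589  0.0016]
 [ 0.0018  0.0035 -1.    ]]
goto [0.6135, -0.05, 0.2] 161.4 [-0.3896  0.0837  0.      0.      0.     -1.3055]
```

>>> move_arm --rows '[[[0, 0, -0.01, 0, 0, 0], [0, 0, -0.03, 0, 0, 0], [0, 0, -0.06, 0, 0, 0], [0, 0, -0.09, 0, 0, 0], [0, 0, -0.12, 0, 0, 0], [0, 0, -0.14, 0, 0, 0], [0, 0, -0.155, 0, 0, 0], [0, 0, -0.155, 0, 0, 0]]]'

```text
clock: 32.2
tcp_pos: [0.5529, 0.344, 0.2021]
ee_rot: [[0.059, 0.998, 0.005], [0.998, -0.059, 0.003], [0.003, 0.005, -1.0]]
ft_force: [-0.0, 0.3, -1.0]
finger_gap: 0.0091
grip_force: 58.5
```

>>> move_arm --rows '[[[-0.014, 0.003, 0, 0, 0, -0.045], [-0.042, 0.009, 0, 0, 0, -0.14], [-0.078, 0.017, 0, 0, 0, -0.26], [-0.114, 0.024, 0, 0, 0, -0.38], [-0.15, 0.032, 0, 0, 0, -0.5], [-0.186, 0.04, 0, 0, 0, -0.62], [-0.222, 0.048, 0, 0, 0, -0.74], [-0.258, 0.055, 0, 0, 0, -0.86], [-0.294, 0.063, 0, 0, 0, -0.98], [-0.33, 0.071, 0, 0, 0, -1.1]]]'

```text
clock: 33.2
tcp_pos: [0.6019, 0.0082, 0.1969]
ee_rot: [[-0.865, 0.501, -0.002], [0.501, 0.865, 0.001], [0.002, -0.001, -1.0]]
ft_force: [0.8, 0.8, -1.3]
finger_gap: 0.0088
grip_force: 58.4
```

>>> move_arm --rows '[[[0, 0, 0, 0, 0, 0], [0, 0, 0, 0, 0, 0]]]'

```text
clock: 33.4
tcp_pos: [0.6021, 0.009, 0.1972]
ee_rot: [[-0.861, 0.508, -0.002], [0.508, 0.861, 0.001], [0.002, -0.0, -1.0]]
ft_force: [0.3, 0.9, -1.1]
finger_gap: 0.009
grip_force: 58.6
```

Run:
```python
from tiles import *
state(); goto([.6135,-.05,.2],161.4)
```

```text
33.4 q [-0.027   0.1523  1.8017  0.001   1.1895 -1.065 ] tcp [0.6021 0.009  0.1972] F [ 0.3263  0.8951 -1.1439] 0.008997921822392377 58.577157855033875
[[-0.8612  0.5083 -0.0019]
 [ 0.5083  0.8612  0.001 ]
 [ 0.0022 -0.0001 -1.    ]]
goto [0.6135, -0.05, 0.2] 161.4 [-0.0398 -0.045  -0.0029  0.0001 -0.0022 -0.2085]
```

Then descend to z≈0.093 in the same call, and recheck.

>>> move_arm --rows '[[[-0.014, -0.016, -0.001, 0, -0.001, -0.07], [-0.028, -0.032, -0.001, 0, -0.002, -0.14], [-0.04, -0.045, 0, 0, -0.002, -0.208], [-0.04, -0.045, 0.015, 0, -0.002, -0.208], [-0.04, -0.045, 0.045, 0, -0.002, -0.208], [-0.04, -0.045, 0.075, 0, -0.002, -0.208], [-0.04, -0.045, 0.095, 0, -0.002, -0.208], [-0.04, -0.045, 0.103, 0, -0.002, -0.208], [-0.04, -0.045, 0.103, 0, -0.002, -0.208], [-0.04, -0.045, 0.103, 0, -0.002, -0.208]]]'

```text
clock: 34.4
tcp_pos: [0.6154, -0.0486, 0.0964]
ee_rot: [[-0.949, 0.316, 0.004], [0.316, 0.949, -0.0], [-0.003, 0.001, -1.0]]
ft_force: [0.4, -0.6, -0.5]
finger_gap: 0.0088
grip_force: 58.6
```

Run:
```python
from tiles import *
state(); goto([.6135,-.05,.046],161.4)
```

```text
34.4 q [-0.1192  0.2692  1.8602  0.0001  1.0086 -1.3684] tcp [ 0.6154 -0.0486  0.0964] F [ 0.4341 -0.5754 -0.476 ] 0.008793787936184547 58.61089289188385
[[-0.9487  0.3161  0.0035]
 [ 0.3161  0.9487 -0.0003]
 [-0.0034  0.0008 -1.    ]]
goto [0.6135, -0.05, 0.046] 161.4 [ 0.0015 -0.002   0.0504  0.0008  0.0034  0.003 ]
```

>>> move_arm --rows '[[[0.0015, -0.002, 0.006, 0, 0.003, 0.003], [0.0015, -0.002, 0.014, 0, 0.003, 0.003], [0.0015, -0.002, 0.022, 0, 0.003, 0.003], [0.0015, -0.002, 0.03, 0, 0.003, 0.003], [0.0015, -0.002, 0.038, 0, 0.003, 0.003], [0.0015, -0.002, 0.044, 0, 0.003, 0.003], [0.0015, -0.002, 0.048, 0, 0.003, 0.003], [0.0015, -0.002, 0.0505, 0, 0.003, 0.003], [0.0015, -0.002, 0.0505, 0, 0.003, 0.003]]]'

```text
clock: 35.3
tcp_pos: [0.6129, -0.0506, 0.0458]
ee_rot: [[-0.948, 0.319, -0.001], [0.319, 0.948, 0.001], [0.001, 0.001, -1.0]]
ft_force: [-1.5, 2.0, 2.6]
finger_gap: 0.0089
grip_force: 59.4
```

Run:
```python
from tiles import *
state()
```

```text
35.3 q [-0.1233  0.3269  1.8926  0.001   0.9229 -1.3698] tcp [ 0.6129 -0.0506  0.0458] F [-1.5119  1.9772  2.5891] 0.008866993935350793 59.41447556018829
[[-0.9477  0.3192 -0.0007]
 [ 0.3192  0.9477  0.0009]
 [ 0.0009  0.0006 -1.    ]]
```

>>> move_arm --rows '[[[0, 0, 0, 0, 0, 0], [0, 0, 0, 0, 0, 0], [0, 0, 0, 0, 0, 0], [0, 0, 0, 0, 0, 0], [0, 0, -0.01, 0, 0, 0], [0, 0, -0.03, 0, 0, 0], [0, 0, -0.06, 0, 0, 0], [0, 0, -0.1, 0, 0, 0], [0, 0, -0.135, 0, 0, 0], [0, 0, -0.135, 0, 0, 0]]]' --hand -0.44

```text
clock: 36.3
tcp_pos: [0.6176, -0.0515, 0.1886]
ee_rot: [[-0.948, 0.319, 0.013], [0.319, 0.948, -0.001], [-0.013, 0.003, -1.0]]
ft_force: [0.9, -0.4, 0.3]
finger_gap: 0.024
grip_force: 0.0
```

>>> move_arm --rows '[[[0.007, 0.018, 0, 0, 0, 0.07], [0.021, 0.054, 0, 0, 0, 0.2], [0.035, 0.09, 0, 0, 0, 0.33], [0.049, 0.128, 0, 0, 0, 0.46], [0.063, 0.165, 0, 0, 0, 0.6], [0.077, 0.202, 0, 0, 0, 0.73], [0.091, 0.24, 0, 0, 0, 0.87], [0.106, 0.28, 0, 0, 0, 1.0], [0.122, 0.32, 0, 0, 0, 1.15], [0.137, 0.36, 0, 0, 0, 1.3]]]' --hand -0.1

```text
clock: 37.3
tcp_pos: [0.5975, 0.3355, 0.1805]
ee_rot: [[0.06, 0.998, -0.0], [0.998, -0.06, 0.0], [0.0, -0.0, -1.0]]
ft_force: [0.2, -0.2, -0.2]
finger_gap: 0.0381
grip_force: 0.0
```

>>> move_arm --rows '[[[0, 0, 0, 0, 0, 0], [0, 0, 0, 0, 0, 0], [0, 0, 0, 0, 0, 0]]]'

```text
clock: 37.6
tcp_pos: [0.5979, 0.333, 0.1802]
ee_rot: [[0.053, 0.999, -0.001], [0.999, -0.053, -0.001], [-0.001, -0.001, -1.0]]
ft_force: [-0.1, -0.5, -0.5]
finger_gap: 0.0382
grip_force: 0.0
```

Run:
```python
from tiles import *
state()
w=snap('wrist','w6'); o,m=fit(w,[(.5974,.335,86.6)],(0,90,30),(11,255,255))
for r in o: print(r)
goto([.5976,.3347,.0445],86.6)
```

```text
37.6 q [ 0.4719  0.315   1.6345 -0.0002  1.1928  0.5251] tcp [0.5979 0.333  0.1802] F [-0.086  -0.4853 -0.458 ] 0.03821817344011417 0.0
[[ 0.0532  0.9986 -0.0006]
 [ 0.9986 -0.0532 -0.0005]
 [-0.0006 -0.0006 -1.    ]]
(array([ 0.5974,  0.3348, 86.6217]), np.float64(0.11794019933554822), np.int32(1594))
goto [0.5976, 0.3347, 0.0445] 86.6 [ 0.0021 -0.0005  0.1359 -0.0004  0.0004  0.0052]
```

>>> move_arm --rows '[[[0.002, 0, 0.02, 0, 0, 0.005], [0.002, 0, 0.05, 0, 0, 0.005], [0.002, 0, 0.08, 0, 0, 0.005], [0.002, 0, 0.105, 0, 0, 0.005], [0.002, 0, 0.125, 0, 0, 0.005], [0.002, 0, 0.136, 0, 0, 0.005], [0.002, 0, 0.136, 0, 0, 0.005], [0.002, 0, 0.136, 0, 0, 0.005]]]'

```text
clock: 38.45
tcp_pos: [0.599, 0.3356, 0.0455]
ee_rot: [[0.06, 0.998, 0.001], [0.998, -0.06, 0.001], [0.001, 0.001, -1.0]]
ft_force: [0.7, 0.5, 0.5]
finger_gap: 0.0383
grip_force: 0.0
```

>>> move_arm --rows '[[[0, 0, 0, 0, 0, 0], [0, 0, 0, 0, 0, 0], [0, 0, 0, 0, 0, 0], [0, 0, 0, 0, 0, 0], [0, 0, 0, 0, 0, 0], [0, 0, 0, 0, 0, 0], [0, 0, 0, 0, 0, 0]]]' --hand -1

```text
clock: 39.15
tcp_pos: [0.5995, 0.3367, 0.0465]
ee_rot: [[0.059, 0.998, 0.003], [0.998, -0.059, 0.002], [0.002, 0.003, -1.0]]
ft_force: [0.1, -1.0, 6.9]
finger_gap: 0.0091
grip_force: 59.7
```

Run:
```python
from tiles import *
q=state(); p=q['tcp_pos']; goto([.6269,-.0102,.2],161.4,([p[0],p[1],.2],86.6))
```

```text
39.15 q [0.4754 0.4421 1.7275 0.0002 0.9685 0.5341] tcp [0.5995 0.3367 0.0465] F [ 0.0909 -1.0288  6.9066] 0.009066089043150292 59.70907688140869
[[ 0.0588  0.9983  0.0029]
 [ 0.9983 -0.0588  0.0017]
 [ 0.0019  0.0028 -1.    ]]
goto [0.6269, -0.0102, 0.2] 161.4 [-0.3446  0.0479  0.      0.      0.     -1.3055]
```

>>> move_arm --rows '[[[0, 0, -0.01, 0, 0, 0], [0, 0, -0.03, 0, 0, 0], [0, 0, -0.06, 0, 0, 0], [0, 0, -0.09, 0, 0, 0], [0, 0, -0.12, 0, 0, 0], [0, 0, -0.14, 0, 0, 0], [0, 0, -0.155, 0, 0, 0], [0, 0, -0.155, 0, 0, 0]]]'

```text
clock: 39.95
tcp_pos: [0.5994, 0.3367, 0.2027]
ee_rot: [[0.059, 0.998, 0.004], [0.998, -0.059, 0.003], [0.003, 0.004, -1.0]]
ft_force: [0.1, 0.0, -0.7]
finger_gap: 0.0091
grip_force: 58.9
```

>>> move_arm --rows '[[[-0.013, 0.002, 0, 0, 0, -0.045], [-0.04, 0.005, 0, 0, 0, -0.14], [-0.07, 0.009, 0, 0, 0, -0.26], [-0.102, 0.014, 0, 0, 0, -0.38], [-0.134, 0.018, 0, 0, 0, -0.5], [-0.166, 0.023, 0, 0, 0, -0.62], [-0.198, 0.027, 0, 0, 0, -0.74], [-0.23, 0.032, 0, 0, 0, -0.86], [-0.262, 0.036, 0, 0, 0, -0.98], [-0.294, 0.041, 0, 0, 0, -1.1]]]'

```text
clock: 40.95
tcp_pos: [0.6204, 0.0388, 0.1973]
ee_rot: [[-0.865, 0.501, -0.004], [0.501, 0.865, 0.0], [0.003, -0.001, -1.0]]
ft_force: [-0.4, -0.5, -1.1]
finger_gap: 0.0089
grip_force: 58.9
```

>>> move_arm --rows '[[[0, 0, 0, 0, 0, 0], [0, 0, 0, 0, 0, 0]]]'

```text
clock: 41.15
tcp_pos: [0.6208, 0.0395, 0.1977]
ee_rot: [[-0.861, 0.508, -0.003], [0.508, 0.861, 0.001], [0.003, -0.001, -1.0]]
ft_force: [-0.1, -0.5, -0.9]
finger_gap: 0.0091
grip_force: 58.9
```

Run:
```python
from tiles import *
state(); goto([.6269,-.0102,.2],161.4)
```

```text
41.15 q [ 0.0229  0.1894  1.7574  0.0011  1.1977 -1.0155] tcp [0.6208 0.0395 0.1977] F [-0.1432 -0.497  -0.8544] 0.009106363566505678 58.86664867401123
[[-0.8614  0.508  -0.0029]
 [ 0.508   0.8614  0.0009]
 [ 0.003  -0.0007 -1.    ]]
goto [0.6269, -0.0102, 0.2] 161.4 [-0.0305 -0.0397 -0.0024 -0.0004 -0.0031 -0.2082]
```

>>> move_arm --rows '[[[-0.011, -0.014, -0.001, 0, -0.001, -0.07], [-0.022, -0.028, -0.001, 0, -0.002, -0.14], [-0.0305, -0.04, 0, 0, -0.003, -0.208], [-0.0305, -0.04, 0.015, 0, -0.003, -0.208], [-0.0305, -0.04, 0.045, 0, -0.003, -0.208], [-0.0305, -0.04, 0.075, 0, -0.003, -0.208], [-0.0305, -0.04, 0.095, 0, -0.003, -0.208], [-0.0305, -0.04, 0.103, 0, -0.003, -0.208], [-0.0305, -0.04, 0.103, 0, -0.003, -0.208], [-0.0305, -0.04, 0.103, 0, -0.003, -0.208]]]'

```text
clock: 42.15
tcp_pos: [0.6283, -0.009, 0.0968]
ee_rot: [[-0.949, 0.316, 0.003], [0.316, 0.949, -0.001], [-0.003, 0.001, -1.0]]
ft_force: [0.6, -0.6, -1.1]
finger_gap: 0.009
grip_force: 58.9
```

Run:
```python
from tiles import *
state(); goto([.6269,-.0102,.0465],161.4)
```

```text
42.15 q [-0.0538  0.2879  1.835  -0.0005  1.0152 -1.3026] tcp [ 0.6283 -0.009   0.0968] F [ 0.6051 -0.6271 -1.1401] 0.009021834821764253 58.91699016094208
[[-0.9487  0.3162  0.0035]
 [ 0.3162  0.9487 -0.0006]
 [-0.0035  0.0005 -1.    ]]
goto [0.6269, -0.0102, 0.0465] 161.4 [ 0.0012 -0.0016  0.0503  0.0005  0.0035  0.0029]
```

>>> move_arm --rows '[[[0.001, -0.0015, 0.006, 0, 0.003, 0.003], [0.001, -0.0015, 0.014, 0, 0.003, 0.003], [0.001, -0.0015, 0.022, 0, 0.003, 0.003], [0.001, -0.0015, 0.03, 0, 0.003, 0.003], [0.001, -0.0015, 0.038, 0, 0.003, 0.003], [0.001, -0.0015, 0.044, 0, 0.003, 0.003], [0.001, -0.0015, 0.048, 0, 0.003, 0.003], [0.001, -0.0015, 0.0505, 0, 0.003, 0.003], [0.001, -0.0015, 0.0505, 0, 0.003, 0.003]]]'

```text
clock: 43.05
tcp_pos: [0.6265, -0.0107, 0.0465]
ee_rot: [[-0.948, 0.319, -0.001], [0.319, 0.948, 0.0], [0.001, 0.0, -1.0]]
ft_force: [-2.5, 2.6, 3.1]
finger_gap: 0.0089
grip_force: 59.6
```

Run:
```python
from tiles import *
state()
```

```text
43.05 q [-0.0571  0.345   1.8661  0.0006  0.9312 -1.3034] tcp [ 0.6265 -0.0107  0.0465] F [-2.5134  2.6257  3.0771] 0.008880657086634339 59.570900201797485
[[-0.9477  0.3192 -0.0007]
 [ 0.3192  0.9477  0.0005]
 [ 0.0008  0.0003 -1.    ]]
```

>>> move_arm --rows '[[[0, 0, 0, 0, 0, 0], [0, 0, 0, 0, 0, 0], [0, 0, 0, 0, 0, 0], [0, 0, 0, 0, 0, 0], [0, 0, -0.01, 0, 0, 0], [0, 0, -0.03, 0, 0, 0], [0, 0, -0.07, 0, 0, 0], [0, 0, -0.115, 0, 0, 0], [0, 0, -0.16, 0, 0, 0], [0, 0, -0.205, 0, 0, 0]]]' --hand -0.44

```text
clock: 44.05
tcp_pos: [0.6264, -0.011, 0.2537]
ee_rot: [[-0.948, 0.319, 0.001], [0.319, 0.948, 0.0], [-0.001, 0.0, -1.0]]
ft_force: [0.6, 0.2, -0.6]
finger_gap: 0.0241
grip_force: 0.0
```

>>> move_arm --rows '[[[0.01, -0.03, -0.05, 0, 0, 0], [0.015, -0.045, -0.08, 0, 0, 0], [0.015, -0.045, -0.08, 0, 0, 0], [0.015, -0.045, -0.08, 0, 0, 0]]]' --hand 1

```text
clock: 44.45
tcp_pos: [0.5986, -0.0493, 0.3337]
ee_rot: [[-0.947, 0.32, 0.005], [0.32, 0.947, -0.0], [-0.004, 0.001, -1.0]]
ft_force: [0.2, 0.1, -0.7]
finger_gap: 0.0803
grip_force: 0.0
```

Run:
```python
from tiles import *
state(); w=snap('wrist','w7')
G=[(.6001,-.0898,-18.6),(.6135,-.05,-18.6),(.6269,-.0102,-18.6)]
o,m=fit(w,G,(5,80,30),(16,215,255))
for g,r in zip(G,o):
    e=np.array([np.cos(np.radians(-18.6)),np.sin(np.radians(-18.6))]); d=r[0][:2]-g[:2]; print(r,'along',d@e,'across',d@[-e[1],e[0]])
    u,v=proj(w,[[g[0],g[1],.072]])[0].astype(int); print(u,v,w['frame'][v,u-9:u+10:3].tolist())
s=load('scene0')
np.set_printoptions(precision=4,suppress=True)
# lid on the trivet : orange circle in scene/side
for n,bx in (('scene',(235,160,345,236)),('side',(335,190,445,246))):
    c=snap(n,n+'6'); f=cv2.cvtColor(c['frame'],cv2.COLOR_RGB2HSV)
    for nm,cc in (('before',load('s5' if n=='scene' else 't5')),('now',c)):
        f=cv2.cvtColor(cc['frame'],cv2.COLOR_RGB2HSV); m=cv2.inRange(f,(0,190,90),(9,255,255)); k=np.zeros_like(m); u0,v0,u1,v1=bx; k[v0:v1,u0:u1]=m[v0:v1,u0:u1]
        h=max(cv2.findContours(k,cv2.RETR_EXTERNAL,cv2.CHAIN_APPROX_NONE)[0],key=cv2.contourArea)[:,0]; h=cv2.convexHull(h)[:,0]
        P=[at(cc,*p,.034) for p in h]; q,e=circ(P,.106); print(n,nm,h.min(0),h.max(0),q,np.abs(e).max())
```

```text
44.45 q [-0.1239  0.0745  1.6373  0.0003  1.4251 -1.369 ] tcp [ 0.5986 -0.0493  0.3337] F [ 0.1602  0.093  -0.6835] 0.08028929346741477 0.0
[[-0.9474  0.32    0.0046]
 [ 0.32    0.9474 -0.0003]
 [-0.0044  0.0012 -1.    ]]
(array([  0.6008,  -0.0914, -19.8505]), np.float64(0.09880239520958078), np.int32(904)) along 0.001139270812382763 across -0.001275681223085068
284 196 [[93, 86, 77], [87, 79, 71], [132, 65, 36], [139, 68, 38], [107, 52, 29], [53, 31, 22], [90, 87, 80]]
(array([  0.613 ,  -0.0517, -18.0233]), np.float64(0.1030927835051546), np.int32(703)) along 4.474198170415258e-05 across -0.0017650417070994534
322 196 [[90, 87, 80], [67, 53, 46], [133, 66, 37], [137, 68, 38], [109, 61, 42], [87, 84, 77], [87, 84, 78]]
(array([  0.6274,  -0.0123, -17.4574]), np.float64(0.15784586815227486), np.int32(907)) along 0.0011380086519787926 across -0.0017982212196989767
360 196 [[65, 58, 52], [54, 25, 13], [134, 67, 37], [138, 68, 37], [109, 67, 50], [99, 96, 88], [135, 94, 79]]
scene before [255 185] [321 220] [ 0.46   -0.3666] 0.010638016362088651
scene now [254 185] [321 220] [ 0.4586 -0.3626] 0.008172776560378223Traceback (most recent call last):
  File "<stdin>", line 15, in <module>
ValueError: max() iterable argument is empty
```

Run:
```python
from tiles import *
goto([.4136,.1052,.28],163)
```

```text
goto [0.4136, 0.1052, 0.28] 163 [ 2.23e-01  8.71e-02  4.98e-02 -2.00e-04 -3.00e-03 -2.78e-02]
```

>>> move_arm --rows '[[[0.04, 0.015, 0.009, 0, 0, -0.01], [0.08, 0.031, 0.018, 0, 0, -0.02], [0.12, 0.047, 0.027, 0, 0, -0.028], [0.16, 0.062, 0.036, 0, 0, -0.028], [0.2, 0.078, 0.045, 0, 0, -0.028], [0.223, 0.087, 0.05, 0, 0, -0.028], [0.223, 0.087, 0.05, 0, 0, -0.028], [0.223, 0.087, 0.05, 0, 0, -0.028], [0.223, 0.087, 0.05, 0, 0, -0.028]]]' --hand 1

```text
clock: 45.5
tcp_pos: [0.415, 0.1045, 0.2806]
ee_rot: [[-0.956, 0.292, -0.001], [0.292, 0.956, -0.0], [0.0, -0.0, -1.0]]
ft_force: [0.7, 0.5, 0.3]
finger_gap: 0.0856
grip_force: 0.0
```

Run:
```python
from tiles import *
state(); goto([.4136,.1052,.1087],163)
```

```text
45.5 q [ 0.1886 -0.2484  2.0299 -0.0002  1.3608 -1.0854] tcp [0.415  0.1045 0.2806] F [0.7324 0.5134 0.3121] 0.08555552313254149 0.0
[[-0.9563  0.2925 -0.0006]
 [ 0.2925  0.9563 -0.0003]
 [ 0.0005 -0.0005 -1.    ]]
goto [0.4136, 0.1052, 0.1087] 163 [ 0.0015  0.0003  0.1719 -0.0005 -0.0005 -0.0001]
```

>>> move_arm --rows '[[[0.0015, 0, 0.03, 0, 0, 0], [0.0015, 0, 0.07, 0, 0, 0], [0.0015, 0, 0.105, 0, 0, 0], [0.0015, 0, 0.135, 0, 0, 0], [0.0015, 0, 0.158, 0, 0, 0], [0.0015, 0, 0.172, 0, 0, 0], [0.0015, 0, 0.172, 0, 0, 0], [0.0015, 0, 0.172, 0, 0, 0]]]'

```text
clock: 46.3
tcp_pos: [0.4138, 0.1047, 0.1091]
ee_rot: [[-0.956, 0.294, -0.0], [0.294, 0.956, -0.0], [0.0, -0.0, -1.0]]
ft_force: [0.8, -0.4, 0.5]
finger_gap: 0.0856
grip_force: 0.0
```

>>> move_arm --rows '[[[0, 0, 0, 0, 0, 0], [0, 0, 0, 0, 0, 0], [0, 0, 0, 0, 0, 0], [0, 0, 0, 0, 0, 0], [0, 0, 0, 0, 0, 0], [0, 0, 0, 0, 0, 0], [0, 0, 0, 0, 0, 0], [0, 0, 0, 0, 0, 0], [0, 0, 0, 0, 0, 0]]]' --hand -1

```text
clock: 47.2
tcp_pos: [0.4136, 0.1052, 0.1097]
ee_rot: [[-0.956, 0.292, 0.001], [0.292, 0.956, 0.0], [-0.001, 0.0, -1.0]]
ft_force: [-1.3, -1.5, 5.8]
finger_gap: 0.025
grip_force: 59.7
```

>>> move_arm --rows '[[[0, 0, -0.01, 0, 0, 0], [0, 0, -0.03, 0, 0, 0], [0, 0, -0.06, 0, 0, 0], [0, 0, -0.09, 0, 0, 0], [0, 0, -0.12, 0, 0, 0], [0, 0, -0.14, 0, 0, 0], [0, 0, -0.16, 0, 0, 0], [0, 0, -0.16, 0, 0, 0]]]'

```text
clock: 48.0
tcp_pos: [0.4146, 0.1057, 0.2721]
ee_rot: [[-0.956, 0.292, 0.005], [0.292, 0.956, 0.002], [-0.005, 0.003, -1.0]]
ft_force: [-0.0, 0.2, -0.1]
finger_gap: 0.025
grip_force: 59.0
```

```bash
cat > lid.py <<'E'
from h import *
def lid(c,box):
    "pixels of the lid's orange seen in the scene camera, bounding hull"
    f=cv2.cvtColor(c['frame'],cv2.COLOR_RGB2HSV); m=cv2.inRange(f,(0,190,90),(9,255,255)); k=np.zeros_like(m); u0,v0,u1,v1=box; k[v0:v1,u0:u1]=m[v0:v1,u0:u1]
    h=max(cv2.findContours(k,cv2.RETR_EXTERNAL,cv2.CHAIN_APPROX_NONE)[0],key=cv2.contourArea)[:,0]; h=cv2.convexHull(h)[:,0]
    P=[at(c,*p,.034) for p in h]; q,e=circ(P,.106); print(h.min(0),h.max(0),q)
E
python3 - <<'E'
from lid import *
state(); lid(snap('scene','s7'),(235,160,345,236))
a=load('s5')['frame'].astype(int);b=load('s7')['frame'].astype(int)
d=np.abs(a-b).sum(2)[160:236,235:345]; print((d>60).sum())
goto([.398,-.315,.25],140); goto([.449-.085*.6613,-.380+.085*.75,.20],131.4,([.398,-.315,.25],140))
E
```

```text
48.0 q [ 0.1909 -0.2494  2.046   0.0005  1.3393 -1.0833] tcp [0.4146 0.1057 0.2721] F [-0.0168  0.1729 -0.0899] 0.02498175622222033 59.045578837394714
[[-0.9563  0.2923  0.0054]
 [ 0.2923  0.9563  0.0016]
 [-0.0047  0.0031 -1.    ]]
[255 185] [321 220] [ 0.4606 -0.3669]
1520
goto [0.398, -0.315, 0.25] 140 [-0.1079 -0.4067  0.0197  0.0021  0.0018  0.4014]
goto [0.3927895, -0.31625000000000003, 0.2] 131.4 [ 0.0032 -0.0043  0.05    0.      0.      0.1501]
```

>>> move_arm --rows '[[[-0.004, -0.014, 0, 0.001, 0, 0.014], [-0.011, -0.042, 0.002, 0.002, 0, 0.04], [-0.02, -0.075, 0.003, 0.002, 0, 0.07], [-0.03, -0.112, 0.005, 0.002, 0, 0.11], [-0.04, -0.15, 0.006, 0.002, 0, 0.15], [-0.05, -0.188, 0.007, 0.002, 0, 0.19], [-0.06, -0.226, 0.009, 0.002, 0, 0.23], [-0.07, -0.264, 0.011, 0.002, 0, 0.27], [-0.08, -0.302, 0.013, 0.002, 0, 0.31], [-0.09, -0.34, 0.015, 0.002, 0, 0.35]]]'

```text
clock: 49.05
tcp_pos: [0.3983, -0.2471, 0.2517]
ee_rot: [[-0.797, 0.604, -0.003], [0.604, 0.797, 0.001], [0.003, -0.002, -1.0]]
ft_force: [0.8, -0.6, -1.8]
finger_gap: 0.025
grip_force: 59.3
```

>>> move_arm --rows '[[[-0.01, -0.026, 0.002, 0, 0, 0.03], [-0.015, -0.04, 0.003, 0, 0, 0.05], [-0.015, -0.04, 0.003, 0, 0, 0.05], [-0.015, -0.04, 0.003, 0, 0, 0.05]]]'

```text
clock: 49.45
tcp_pos: [0.3871, -0.2863, 0.2499]
ee_rot: [[-0.767, 0.642, -0.002], [0.642, 0.767, 0.001], [0.002, -0.001, -1.0]]
ft_force: [-0.0, -0.1, -0.9]
finger_gap: 0.0254
grip_force: 59.5
```

Run:
```python
from lid import *
state(); goto([.3928,-.3163,.1575],131.4); lid(snap('scene','s8'),(235,160,345,236))
```

```text
49.45 q [-0.6878 -0.1191  1.9787 -0.001   1.2841 -1.5613] tcp [ 0.3871 -0.2863  0.2499] F [-0.0484 -0.0533 -0.8548] 0.02539948876034123 59.45429027080536
[[-0.7667  0.642  -0.0022]
 [ 0.642   0.7667  0.0006]
 [ 0.0021 -0.001  -1.    ]]
goto [0.3928, -0.3163, 0.1575] 131.4 [-0.0239 -0.0193  0.0923 -0.0011 -0.002   0.1511]
[255 185] [321 220] [ 0.4591 -0.3672]
```

>>> move_arm --rows '[[[-0.012, -0.01, 0, 0, -0.001, 0.075], [-0.024, -0.0195, 0, -0.001, -0.002, 0.151], [-0.024, -0.0195, 0.015, -0.001, -0.002, 0.151], [-0.024, -0.0195, 0.035, -0.001, -0.002, 0.151], [-0.024, -0.0195, 0.055, -0.001, -0.002, 0.151], [-0.024, -0.0195, 0.075, -0.001, -0.002, 0.151], [-0.024, -0.0195, 0.087, -0.001, -0.002, 0.151], [-0.024, -0.0195, 0.0925, -0.001, -0.002, 0.151], [-0.024, -0.0195, 0.0925, -0.001, -0.002, 0.151], [-0.024, -0.0195, 0.0925, -0.001, -0.002, 0.151]]]'

```text
clock: 50.5
tcp_pos: [0.3939, -0.3178, 0.1593]
ee_rot: [[-0.662, 0.749, 0.002], [0.749, 0.662, -0.003], [-0.004, -0.0, -1.0]]
ft_force: [-0.4, -0.3, -0.8]
finger_gap: 0.0252
grip_force: 59.4
```

Run:
```python
from lid import *
state(); goto([.449,-.380,.157],131.4); lid(snap('scene','s9'),(235,160,345,236))
```

```text
50.5 q [-0.7276 -0.0007  2.0398 -0.0009  1.0989 -1.4509] tcp [ 0.3939 -0.3178  0.1593] F [-0.4365 -0.3402 -0.7963] 0.025163235957735265 59.38934504985809
[[-0.6621  0.7494  0.0022]
 [ 0.7494  0.6621 -0.003 ]
 [-0.0037 -0.0003 -1.    ]]
goto [0.449, -0.38, 0.157] 131.4 [-0.0831  0.0001  0.0026 -0.0003  0.0037  0.0011]
[255 185] [320 220] [ 0.4529 -0.3645]
```

>>> move_arm --rows '[[[-0.008, 0, 0.002, 0, 0.003, 0], [-0.02, 0, 0.002, 0, 0.003, 0], [-0.033, 0, 0.002, 0, 0.003, 0], [-0.046, 0, 0.002, 0, 0.003, 0], [-0.058, 0, 0.002, 0, 0.003, 0], [-0.07, 0, 0.002, 0, 0.003, 0], [-0.079, 0, 0.002, 0, 0.003, 0], [-0.083, 0, 0.002, 0, 0.003, 0], [-0.083, 0, 0.002, 0, 0.003, 0], [-0.083, 0, 0.002, 0, 0.003, 0]]]'

```text
clock: 51.55
tcp_pos: [0.448, -0.3797, 0.1566]
ee_rot: [[-0.662, 0.75, -0.001], [0.75, 0.662, 0.001], [0.001, -0.001, -1.0]]
ft_force: [-0.6, 0.9, -0.9]
finger_gap: 0.0254
grip_force: 59.4
```

>>> move_arm --rows '[[[0, 0, -0.006, 0, 0, 0], [0, 0, -0.012, 0, 0, 0], [0, 0, -0.017, 0, 0, 0], [0, 0, -0.02, 0, 0, 0], [0, 0, -0.023, 0, 0, 0], [0, 0, -0.026, 0, 0, 0], [0, 0, -0.03, 0, 0, 0], [0, 0, -0.036, 0, 0, 0], [0, 0, -0.042, 0, 0, 0], [0, 0, -0.042, 0, 0, 0]]]'

```text
clock: 52.55
tcp_pos: [0.449, -0.3807, 0.2004]
ee_rot: [[-0.662, 0.75, 0.001], [0.75, 0.662, -0.002], [-0.002, -0.0, -1.0]]
ft_force: [-0.3, -0.1, -5.9]
finger_gap: 0.0253
grip_force: 60.7
```

Run:
```python
from lid import *
q=state(); print(q['wrist_torque']); lid(snap('scene','s10'),(235,140,345,236)); snap('side','t10')
```

```text
52.55 q [-0.7452  0.1221  1.8298 -0.0005  1.1876 -1.468 ] tcp [ 0.449  -0.3807  0.2004] F [-0.2766 -0.1199 -5.9249] 0.025294768973772093 60.747928619384766
[[-0.6616  0.7498  0.0012]
 [ 0.7498  0.6616 -0.0018]
 [-0.0021 -0.0003 -1.    ]]
[-0.0461 -0.0023  0.0339]
[253 177] [320 211] [ 0.4364 -0.4094]
```

>>> move_arm --rows '[[[0, 0, -0.008, 0, 0, 0], [0, 0, -0.022, 0, 0, 0], [0, 0, -0.04, 0, 0, 0], [0, 0, -0.06, 0, 0, 0], [0, 0, -0.08, 0, 0, 0], [0, 0, -0.1, 0, 0, 0], [0, 0, -0.114, 0, 0, 0], [0, 0, -0.12, 0, 0, 0], [0, 0, -0.12, 0, 0, 0]]]'

```text
clock: 53.55
tcp_pos: [0.4488, -0.3804, 0.3202]
ee_rot: [[-0.662, 0.75, 0.001], [0.75, 0.662, -0.002], [-0.002, -0.0, -1.0]]
ft_force: [0.7, -0.5, -6.2]
finger_gap: 0.0254
grip_force: 60.8
```

>>> move_arm --rows '[[[0.002, 0.005, 0, 0, 0, 0], [0.006, 0.015, 0, 0, 0, 0], [0.012, 0.03, 0, 0, 0, 0], [0.02, 0.049, 0, 0, 0, 0], [0.029, 0.07, 0, 0, 0, 0], [0.038, 0.092, 0, 0, 0, 0], [0.047, 0.114, 0, 0, 0, 0], [0.056, 0.136, 0, 0, 0, 0], [0.065, 0.158, 0, 0, 0, 0], [0.074, 0.18, 0, 0, 0, 0]]]'

```text
clock: 54.55
tcp_pos: [0.5348, -0.2027, 0.318]
ee_rot: [[-0.662, 0.749, -0.002], [0.749, 0.662, 0.001], [0.002, -0.0, -1.0]]
ft_force: [0.7, -0.6, -6.8]
finger_gap: 0.0254
grip_force: 60.7
```

>>> move_arm --rows '[[[0.009, 0.022, 0, 0, 0, 0], [0.018, 0.044, 0, 0, 0, 0], [0.027, 0.066, 0, 0, 0, 0], [0.036, 0.088, 0, 0, 0, 0], [0.045, 0.11, 0, 0, 0, 0], [0.053, 0.13, 0, 0, 0, 0], [0.06, 0.147, 0, 0, 0, 0], [0.065, 0.159, 0, 0, 0, 0], [0.067, 0.163, 0, 0, 0, 0], [0.067, 0.163, 0, 0, 0, 0]]]'

```text
clock: 55.55
tcp_pos: [0.6123, -0.0467, 0.3184]
ee_rot: [[-0.662, 0.749, -0.001], [0.749, 0.662, -0.0], [0.001, -0.001, -1.0]]
ft_force: [0.5, -0.0, -6.7]
finger_gap: 0.0255
grip_force: 60.8
```

>>> move_arm --rows '[[[0, 0, 0, 0, 0, 0], [0, 0, 0, 0, 0, 0], [0, 0, 0, 0, 0, 0]]]'

```text
clock: 55.85
tcp_pos: [0.6121, -0.0482, 0.3188]
ee_rot: [[-0.661, 0.751, -0.001], [0.751, 0.661, -0.0], [0.0, -0.001, -1.0]]
ft_force: [-0.3, 0.2, -5.4]
finger_gap: 0.0251
grip_force: 60.6
```

Run:
```python
from lid import *
q=state(); goto([.613,-.0475,.25],131.4)
```

```text
55.85 q [-0.1189  0.1084  1.6272 -0.0004  1.4065 -0.8406] tcp [ 0.6121 -0.0482  0.3188] F [-0.3236  0.2128 -5.3941] 0.025138125041621485 60.624611377716064
[[-0.6607  0.7506 -0.0006]
 [ 0.7506  0.6607 -0.0003]
 [ 0.0002 -0.0007 -1.    ]]
goto [0.613, -0.0475, 0.25] 131.4 [-0.0001  0.0012  0.0688 -0.0007 -0.0002 -0.0008]
```

>>> move_arm --rows '[[[0, 0.001, 0.01, 0, 0, 0], [0, 0.001, 0.025, 0, 0, 0], [0, 0.001, 0.042, 0, 0, 0], [0, 0.001, 0.056, 0, 0, 0], [0, 0.001, 0.064, 0, 0, 0], [0, 0.001, 0.068, 0, 0, 0], [0, 0.001, 0.068, 0, 0, 0], [0, 0.001, 0.068, 0, 0, 0]]]'

```text
clock: 56.65
tcp_pos: [0.6135, -0.0467, 0.2514]
ee_rot: [[-0.662, 0.75, 0.001], [0.75, 0.662, -0.0], [-0.0, 0.0, -1.0]]
ft_force: [-0.1, 0.4, -6.1]
finger_gap: 0.0252
grip_force: 60.7
```

Run:
```python
from lid import *
q=state(); goto([.613,-.0475,.21],131.4)
```

```text
56.65 q [-0.1164  0.1399  1.7144 -0.0001  1.2867 -0.8393] tcp [ 0.6135 -0.0467  0.2514] F [-0.1217  0.392  -6.0725] 0.02515488752763194 60.65541744232178
[[-0.6616  0.7498  0.0005]
 [ 0.7498  0.6616 -0.0002]
 [-0.0005  0.0003 -1.    ]]
goto [0.613, -0.0475, 0.21] 131.4 [-0.0003 -0.001   0.0414  0.0003  0.0005  0.0004]
```

>>> move_arm --rows '[[[0, 0, 0.004, 0, 0, 0], [0, 0, 0.008, 0, 0, 0], [0, 0, 0.012, 0, 0, 0], [0, 0, 0.015, 0, 0, 0], [0, 0, 0.018, 0, 0, 0], [0, 0, 0.02, 0, 0, 0], [0, 0, 0.022, 0, 0, 0], [0, 0, 0.024, 0, 0, 0], [0, 0, 0.026, 0, 0, 0], [0, 0, 0.026, 0, 0, 0]]]'

```text
clock: 57.65
tcp_pos: [0.6129, -0.0466, 0.2245]
ee_rot: [[-0.662, 0.75, -0.001], [0.75, 0.662, 0.0], [0.001, -0.001, -1.0]]
ft_force: [-0.0, -0.8, -2.3]
finger_gap: 0.0253
grip_force: 61.3
```

Run:
```python
from lid import *
state()
```

```text
57.65 q [-0.1164  0.1559  1.746  -0.0001  1.2406 -0.8394] tcp [ 0.6129 -0.0466  0.2245] F [-0.0315 -0.8149 -2.3133] 0.025256664882476052 61.31086349487305
[[-0.6616  0.7498 -0.0008]
 [ 0.7498  0.6616  0.    ]
 [ 0.0005 -0.0006 -1.    ]]
```

>>> move_arm --rows '[[[0, 0, 0.004, 0, 0, 0], [0, 0, 0.009, 0, 0, 0], [0, 0, 0.014, 0, 0, 0], [0, 0, 0.014, 0, 0, 0], [0, 0, 0.014, 0, 0, 0], [0, 0, 0.014, 0, 0, 0]]]'

```text
clock: 58.25
tcp_pos: [0.6131, -0.0467, 0.2107]
ee_rot: [[-0.662, 0.75, -0.001], [0.75, 0.662, -0.0], [0.0, -0.0, -1.0]]
ft_force: [-0.7, -0.4, -1.6]
finger_gap: 0.025
grip_force: 61.3
```

Run:
```python
from lid import *
state()
c=snap('scene','s11')
# brim fit: lid on pot (before = scene0)
for n in ('scene0','s11'):
    c=load(n); f=cv2.cvtColor(c['frame'],cv2.COLOR_RGB2HSV); m=cv2.inRange(f,(0,190,140),(12,255,255)); m[:230]=0; m[320:]=0; m[:,:245]=0; m[:,350:]=0
    h=max(cv2.findContours(m,cv2.RETR_EXTERNAL,cv2.CHAIN_APPROX_NONE)[0],key=cv2.contourArea)[:,0]; print(h.min(0),h.max(0))
```

```text
58.25 q [-0.1164  0.1653  1.761  -0.0001  1.2159 -0.8394] tcp [ 0.6131 -0.0467  0.2107] F [-0.6553 -0.4121 -1.6225] 0.02499596024006229 61.30947947502136
[[-0.6616  0.7498 -0.0006]
 [ 0.7498  0.6616 -0.0001]
 [ 0.0003 -0.0005 -1.    ]]
[254 235] [340 290]
[253 235] [340 290]
```

Lid is back in the same pixels as originally. Back out and return to the caddy.

>>> move_arm --rows '[[[0.008, 0, 0, 0, 0, 0], [0.02, 0, 0, 0, 0, 0], [0.035, 0, 0, 0, 0, 0], [0.05, 0, 0, 0, 0, 0], [0.065, 0, 0, 0, 0, 0], [0.076, 0, 0, 0, 0, 0], [0.082, 0, 0, 0, 0, 0], [0.082, 0, -0.005, 0, 0, 0], [0.082, 0, -0.03, 0, 0, 0], [0.082, 0, -0.06, 0, 0, 0]]]'

```text
clock: 59.3
tcp_pos: [0.558, 0.0146, 0.27]
ee_rot: [[-0.662, 0.75, -0.004], [0.75, 0.662, -0.0], [0.002, -0.003, -1.0]]
ft_force: [0.7, 0.4, -2.2]
finger_gap: 0.0253
grip_force: 61.1
```

>>> move_arm --rows '[[[0, 0, 0, 0, 0, 0], [0, 0, 0, 0, 0, 0]]]'

```text
clock: 59.5
tcp_pos: [0.5597, 0.0145, 0.2717]
ee_rot: [[-0.661, 0.75, 0.002], [0.75, 0.661, -0.0], [-0.001, 0.001, -1.0]]
ft_force: [-0.8, -0.5, -2.5]
finger_gap: 0.0255
grip_force: 61.5
```

Run:
```python
from lid import *
state(); goto([.4138,.1053,.26],163)
```

```text
59.5 q [-0.0184  0.0219  1.8041 -0.0002  1.3138 -0.741 ] tcp [0.5597 0.0145 0.2717] F [-0.8278 -0.4979 -2.4761] 0.025514662025410192 61.52944207191467
[[-0.6614  0.7501  0.0018]
 [ 0.7501  0.6614 -0.0002]
 [-0.0014  0.0012 -1.    ]]
goto [0.4138, 0.1053, 0.26] 163 [ 0.1646 -0.0494  0.0114  0.0008  0.0017 -0.5514]
```

>>> move_arm --rows '[[[0.012, -0.004, 0.001, 0, 0, -0.04], [0.036, -0.011, 0.002, 0, 0, -0.12], [0.062, -0.019, 0.004, 0, 0, -0.21], [0.09, -0.027, 0.006, 0, 0, -0.3], [0.118, -0.035, 0.008, 0, 0, -0.4], [0.145, -0.044, 0.01, 0, 0, -0.49], [0.16, -0.048, 0.011, 0, 0, -0.54], [0.165, -0.049, 0.011, 0, 0, -0.551], [0.165, -0.049, 0.011, 0, 0, -0.551], [0.165, -0.049, 0.011, 0, 0, -0.551]]]'

```text
clock: 60.5
tcp_pos: [0.4136, 0.1059, 0.2598]
ee_rot: [[-0.956, 0.293, -0.0], [0.293, 0.956, -0.0], [-0.0, -0.0, -1.0]]
ft_force: [0.1, 0.1, -2.3]
finger_gap: 0.0249
grip_force: 61.3
```

>>> move_arm --rows '[[[0, 0, 0.02, 0, 0, 0], [0, 0, 0.05, 0, 0, 0], [0, 0, 0.06, 0, 0, 0], [0, 0, 0.06, 0, 0, 0], [0, 0, 0.06, 0, 0, 0]]]'

```text
clock: 61.0
tcp_pos: [0.4136, 0.106, 0.2005]
ee_rot: [[-0.956, 0.293, -0.0], [0.293, 0.956, -0.0], [0.0, -0.0, -1.0]]
ft_force: [0.0, -0.2, -0.7]
finger_gap: 0.025
grip_force: 61.2
```

Run:
```python
from lid import *
state(); goto([.4138,.1053,.1095],163)
```

```text
61.0 q [ 0.1924 -0.1991  2.1388  0.      1.2021 -1.0808] tcp [0.4136 0.106  0.2005] F [ 0.0226 -0.1732 -0.7415] 0.02500364928728824 61.158199310302734
[[-0.9561  0.2932 -0.0002]
 [ 0.2932  0.9561 -0.    ]
 [ 0.0002 -0.0001 -1.    ]]
goto [0.4138, 0.1053, 0.1095] 163 [-0.0004 -0.0006  0.091  -0.0001 -0.0002 -0.0008]
```

>>> move_arm --rows '[[[0, -0.0005, 0.02, 0, 0, 0], [0, -0.0005, 0.045, 0, 0, 0], [0, -0.0005, 0.066, 0, 0, 0], [0, -0.0005, 0.08, 0, 0, 0], [0, -0.0005, 0.087, 0, 0, 0], [0, -0.0005, 0.09, 0, 0, 0], [0, -0.0005, 0.091, 0, 0, 0], [0, -0.0005, 0.0915, 0, 0, 0], [0, -0.0005, 0.0915, 0, 0, 0]]]'

```text
clock: 61.9
tcp_pos: [0.4137, 0.1058, 0.1097]
ee_rot: [[-0.956, 0.292, 0.001], [0.292, 0.956, 0.0], [-0.001, 0.001, -1.0]]
ft_force: [-0.1, -0.3, 3.0]
finger_gap: 0.0251
grip_force: 61.8
```

>>> move_arm --rows '[[[0, 0, 0, 0, 0, 0], [0, 0, 0, 0, 0, 0], [0, 0, 0, 0, 0, 0], [0, 0, 0, 0, 0, 0], [0, 0, 0, 0, 0, 0], [0, 0, 0, 0, 0, 0], [0, 0, 0, 0, 0, 0]]]' --hand 1

```text
clock: 62.6
tcp_pos: [0.4125, 0.1057, 0.1082]
ee_rot: [[-0.956, 0.292, -0.001], [0.292, 0.956, -0.0], [0.001, -0.0, -1.0]]
ft_force: [-0.9, 0.4, -0.6]
finger_gap: 0.0854
grip_force: 0.0
```

>>> move_arm --rows '[[[0, 0, -0.02, 0, 0, 0], [0, 0, -0.06, 0, 0, 0], [0, 0, -0.1, 0, 0, 0], [0, 0, -0.14, 0, 0, 0], [0, 0, -0.18, 0, 0, 0], [0, 0, -0.19, 0, 0, 0], [0, 0, -0.19, 0, 0, 0], [0, 0, -0.19, 0, 0, 0], [0, 0, -0.19, 0, 0, 0]]]'

```text
clock: 63.5
tcp_pos: [0.4115, 0.1054, 0.2959]
ee_rot: [[-0.956, 0.292, -0.005], [0.292, 0.956, -0.001], [0.004, -0.002, -1.0]]
ft_force: [-1.2, 0.5, -0.6]
finger_gap: 0.0851
grip_force: 0.0
```

Run:
```python
from lid import *
np.set_printoptions(precision=4,suppress=True)
state(); w=snap('wrist','w9'); w1=load('w1')
# lifter grip: brown blob near its expected place, now vs the start view (w1)
for n,c in(('start',w1),('now',w)):
    f=cv2.cvtColor(c['frame'],cv2.COLOR_RGB2HSV); m=cv2.inRange(f,(5,110,40),(14,255,200)); u,v=proj(c,[[.4135,.105,.145]])[0].astype(int)
    k=np.zeros_like(m); k[v-60:v+60,u-40:u+40]=m[v-60:v+60,u-40:u+40]
    h=max(cv2.findContours(k,cv2.RETR_EXTERNAL,cv2.CHAIN_APPROX_NONE)[0],key=cv2.contourArea)
    b=cv2.boxPoints(cv2.minAreaRect(h)); print(n); [print('  ',at(c,*p,.145)) for p in b]
for n in ('scene','side'):
    a=load(n+'0')['frame'].astype(int); b=snap(n,n+'9')['frame'].astype(int)
    d=(np.abs(a-b).sum(2)>70).astype(np.uint8); d=cv2.morphologyEx(d,cv2.MORPH_OPEN,np.ones((3,3)))
    k,l,st,ce=cv2.connectedComponentsWithStats(d); print(n,[ (s[:4].tolist(),int(s[4])) for s in st[1:] if s[4]>30])
```

```text
63.5 q [ 0.1921 -0.2587  2.0103  0.0001  1.3949 -1.082 ] tcp [0.4115 0.1054 0.2959] F [-1.1578  0.5103 -0.5955] 0.08514630605468568 0.0
[[-0.9563  0.2924 -0.0048]
 [ 0.2924  0.9563 -0.0008]
 [ 0.0044 -0.0022 -1.    ]]
start
   [0.3757 0.1021 0.145 ]
   [0.383  0.1257 0.145 ]
   [0.4403 0.1086 0.145 ]
   [0.4326 0.0836 0.145 ]
now
   [0.3771 0.103  0.145 ]
   [0.3842 0.1263 0.145 ]
   [0.441  0.1098 0.145 ]
   [0.4335 0.0851 0.145 ]
scene [([290, 0, 242, 241], 16543), ([547, 0, 76, 129], 4910), ([285, 42, 11, 7], 67), ([272, 50, 30, 33], 649), ([301, 72, 11, 17], 115), ([519, 124, 64, 62], 2389), ([546, 124, 29, 10], 136), ([485, 178, 13, 10], 52), ([506, 181, 93, 69], 3528), ([463, 237, 27, 16], 290), ([417, 242, 83, 61], 1830), ([431, 335, 33, 40], 549), ([417, 347, 31, 48], 610), ([394, 355, 32, 48], 673)]
side [([306, 0, 93, 209], 9424), ([455, 9, 15, 12], 104), ([462, 85, 13, 3], 39), ([455, 88, 23, 32], 441), ([457, 120, 6, 13], 46), ([509, 146, 131, 281], 15079), ([347, 148, 207, 224], 13841), ([583, 198, 16, 11], 136), ([347, 271, 8, 7], 44), ([434, 278, 12, 17], 103), ([544, 284, 17, 10], 106), ([558, 295, 19, 31], 146), ([323, 327, 9, 8], 50), ([195, 331, 50, 47], 933), ([237, 345, 30, 41], 528), ([526, 361, 52, 12], 461)]
```

```bash
python3 -c "
from plant import hand_in; print(hand_in())"
```

```text
the job is handed in; nothing more can be done
None
```

The job is done and handed in: all three tiles are fully down in their own slots, about centred, the lid is back squarely on the casserole, the larger lifter is in its caddy, and the final before-and-after camera comparison shows nothing else on the counter moved.

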